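# Scan the medium rivet tins into stock

## Task

Book in the medium rivet tins, the 50 mm wide ones: slide the scanner home against its green stop, stand every medium tin upright and wholly on the yellow strip with its code patch squarely facing the rail, then slide the scanner by its orange handle all the way to the red stop; the scan counts only if all the tins are still on the strip, facing the rail and let go when it arrives there. Afterwards stand all the medium tins upright on the floor of the wooden tray and slide the scanner back home to the green stop. Leave the thinner and the fatter tin standing where they are on the mat, and do not knock over the oil bottle.

Things in the scene. Friction and masses are not known exactly. Their poses are not given: they have to be found in the camera images.
- station: fixed station: grey base 70 x 400 x 12 mm (x, y, z) with a rail along its y. Origin: centre of the underside, on the bench; its -x side looks to the robot. A flat yellow strip, level with the bench, lies on its -x side: 80 mm (x) by 300 mm (y), centred at x = -95 mm, y = 0 in this frame. Green stop block (42 mm high) at the rail's -y end = home; red stop at the +y end = far end
- scanner (a joint): place of the scanner block on the rail, m: 0 = against the green home stop, 0.32 = against the red far stop, growing along station +y. Black block 60 x 54 mm, top 89 mm above the bench, red window towards the yellow strip (station -x), always at station x = 0, y = joint - 0.16; about 1.5 N friction, stays where left
- scanner_grip (a point): grip point on the scanner block's orange handle, which is a 24 x 24 mm post, 45 mm tall, standing on top of the block from 89 to 134 mm above the bench, its faces along the station's x and y axes; the point is on its axis, 116 mm above the bench
- tray: fixed open wooden tray, 220 x 160 x 25 mm outside (x, y, z), walls and floor 5 mm thick; origin: centre of its underside, on the bench. Room for four medium tins, two by two (100 mm apart along its x, 70 mm along its y)
- mat: flat black rectangle on the bench, 300 x 200 mm, level with it: the place where all the tins start; origin at its centre, on the bench
- oil: bystander: oil bottle, 56 mm across, 130 mm tall, yellow label; origin: centre of its underside
- tin_a: medium tin (three or all of the four are present; an absent one reads None from the start): closed blue cylinder 50 mm across, 70 mm tall, aluminium band on top, about 250 g. Origin: centre of its underside, z up; +x points to its marked side: a white and black code patch, with a red stripe on the lid from its centre to that side
- tin_a_mark (a point): middle of the code patch on tin_a, on its side, 25 mm from its axis along its +x, 34 mm above its underside
- tin_b: medium tin (three or all of the four are present; an absent one reads None from the start): closed blue cylinder 50 mm across, 70 mm tall, aluminium band on top, about 250 g. Origin: centre of its underside, z up; +x points to its marked side: a white and black code patch, with a red stripe on the lid from its centre to that side
- tin_b_mark (a point): middle of the code patch on tin_b, on its side, 25 mm from its axis along its +x, 34 mm above its underside
- tin_c: medium tin (three or all of the four are present; an absent one reads None from the start): closed blue cylinder 50 mm across, 70 mm tall, aluminium band on top, about 250 g. Origin: centre of its underside, z up; +x points to its marked side: a white and black code patch, with a red stripe on the lid from its centre to that side
- tin_c_mark (a point): middle of the code patch on tin_c, on its side, 25 mm from its axis along its +x, 34 mm above its underside
- tin_d: medium tin (three or all of the four are present; an absent one reads None from the start): closed blue cylinder 50 mm across, 70 mm tall, aluminium band on top, about 250 g. Origin: centre of its underside, z up; +x points to its marked side: a white and black code patch, with a red stripe on the lid from its centre to that side
- tin_d_mark (a point): middle of the code patch on tin_d, on its side, 25 mm from its axis along its +x, 34 mm above its underside
- slim_tin: look-alike, not wanted: same blue tin with the same marks but 40 mm across, 70 mm tall; origin: centre of its underside
- fat_tin: look-alike, not wanted: same blue tin with the same marks but 60 mm across, 70 mm tall; origin: centre of its underside
There are look-alikes about, which are no part of the job. What is shaped like the tin_b but pink or turquoise is not meant.

How it is judged:
By the outcome, as a careful person would: the job done as asked, in the order asked, and still so for the second after the job is handed in, with the robot touching nothing.
Of tin_a, tin_b, tin_c, tin_d only 3 to 4 are there at a start; the rules pass over those that are not, and their reading is None.
At some moment in a run one of tin_a, tin_b, tin_c, tin_d may be knocked a few centimetres aside while the robot is not near it.
It also fails if it takes over 210 s, if anything falls off the work surface, if the arm or the gripper's body presses on something with over 40 N, if the wrist force passes 120 N, or if a joint passes its speed limit or range.

## Robot

A 7-joint arm with a two-finger parallel gripper is mounted at the origin on the work surface. World frame = base frame: x ahead of the robot, y to its left, z up, the work surface at z = 0. Lengths are in m, angles in rad, forces in N, time in s.
With the tool pointing down it reaches from about 0.35 to 0.9 m from the base axis. Payload 7.2 kg.
Tool frame: the origin (TCP) lies midway between the tips of the shut fingers; the grasp point (between the pads) lies 19 mm behind it (grasp_offset is the z of the grasp point in the tool frame, in m); z points along the fingers, y is the line along which they close (so a half turn about z gives the same grasp; the last joint's range is limited). The gripper opens to 85 mm and grips with 20 to 120 N. Pads are 22 mm wide; open, the fingers measure 114 mm over their backs; the gripper's body (76 mm by 85 mm) begins 54 mm behind the grasp point. The pads swing forward as they close: fully open they stand 13 mm farther back than shut.
Start: joints at [1.249, 0.411, -0.013, 1.596, 0.006, 1.134, -0.082], TCP at [0.157, -0.605, 0.198] pointing down, gripper open.
Joint ranges: [-2.95, 2.95], [-0.29, 1.99], [-1.47, 1.44], [0.14, 2.54], [-1.03, 4.17], [0.13, 1.85], [-2.86, 2.86]. Speed limits (rad/s): [2.39, 2.39, 3.01, 3.01, 3.14, 3.14, 3.14].

## Interface

Orientations are given as a unit quaternion [x, y, z, w].
In Python, from workcell import * gives the robot as it stands.
- The arm moves only by the tool drive_tool, never from a script. Its argument "series" is a list of rows, each an object with "travel": the shift along the world's x, y, z in units of 60 mm (1.0 is 60 mm), a list of three; "twist": the turn about the world's z in units of 0.1 rad (1.0 is 0.1 rad). A call has 1 to 5 rows; each row shifts and turns the commanded pose from where the row before left it; what a row does not reach is not made up. A row lasts 1/8 s, in which the tool goes at most 62.5 mm and 10.7 degrees, less where a joint would pass 70% of its speed; a pose out of reach is approached as far as the arm can. A call with a number of a shift or a turn outside -1 to 1 is refused whole. A call with a gripper value outside its range is refused whole. "fingers" is the opening, from -1 (shut) to 1 (fully open), set as the call begins (left out, the last holds). The fingers move at their own pace and stop on an object; "squeeze" is the grip in N (left out, the last holds). Time passes only in rows, so rows that do not move let the fingers close. It gives the time, the measured TCP pose, the force, the opening and the grip force at its end, in the units of the state.
- state(): the state, without advancing time (a new reading comes with each control period).
- read_camera(name): name is "scene" or "top" or "wrist"; returns a dict with "frame" (480x640x3 uint8, red, green, blue), "camera_matrix" (3x3 intrinsics, pixels), "R" (3x3) and "t" (3): a world point X has camera coordinates R X + t; the wrist camera has in their place "tool_from_camera" (4x4, takes a point from camera to tool coordinates, whose origin is the TCP and whose axes are the flange's). Camera axes: x right, y down, z forward; pixel columns grow to the right and rows downward; lengths in m; the calibration is good to about 2 mm. The wrist camera is an equidistant fisheye: a pixel r from the principal point sees the ray r / f radians off the axis. A picture is of the moment at which its call begins: read the wrist's pose just before it. There is no depth.
- sign_off(): hands the job in; it is judged then, once.
Trained networks look in the newest picture that a camera, given by its name, has taken for a name from the list of things; names that differ only in an ending like _2 or _b are one class to them, and where a whole thing is asked for, a point or a joint stands for the part that bears it (a point fixed in the world has none). Each returns a list of dicts, best first, with "score" (0 to 1); they miss things now and then, are a little off and sometimes report something else, mostly with a low value. They report only what shows in the picture. A call takes as long as a camera call. They do not tell look-alikes from the thing itself.
- find_in(query, camera): "location" ([column, row] in pixels, amid what is visible of it).
The state is a dict: "clock": time; "joint_positions": joint angles; "qvel": joint speeds; "joint_efforts": joint torques, N m; "position": TCP position; "ee_rot": TCP orientation; "contact_force": force on the tool from outside, world axes, zero at the start; "wrist_torque": the same for the moment, N m; "grip_width": finger opening in m; "grip_force": force on a finger pad.
Only numpy, scipy, OpenCV 4.12 (cv2) and the standard library are available. Lean on these libraries where they do the work, as an engineer would, in place of code of your own. Each camera call takes 0.05 s, during which the arm holds its last target. There are 200 camera calls.

## Working session

There is one attempt and no reset: what is moved stays moved. The work goes in short steps, Python scripts to look and compute and a tool call to move; the robot and the scene stay as the last step left them, time stands still between calls to the robot, and variables do not carry over. Pictures are saved under pics/ and viewed, at most 14 in all, crops included, and the job is handed in when it is done.

Besides the shell and the picture viewer there is one more tool, called after ">>>" by a JSON object that holds its "op" and its "data", one argument or row to a line. drive_tool: Moves the arm, as the interface text tells. Its arguments: {"type":"object","properties":{"series":{"type":"array"},"fingers":{"type":"number"},"squeeze":{"type":"number"}},"required":["series"]}

```bash
ls; mkdir -p pics
python3 - <<'E'
from workcell import *
import cv2
s=state(); print(s['clock'],s['position'],s['ee_rot'],s['grip_width'])
for n in ['scene','top']:
    c=read_camera(n); cv2.imwrite(f'pics/{n}0.png',c['frame'][:,:,::-1]); print(n,c['camera_matrix'].tolist(),c['R'].tolist(),c['t'].tolist())
    for q in ['station','scanner','scanner_grip','tray','mat','oil','tin_a','tin_a_mark','slim_tin','fat_tin']:
        print(q,[([round(float(x)) for x in d['location']],round(d['score'],2)) for d in find_in(q,n)])
E
```

```text
pics
0.0 [ 0.15676805 -0.60446132  0.19745205] [ 9.91951258e-01  1.26617824e-01 -1.49880488e-04 -7.79091911e-04] 0.08547901043113883
scene [[469.7695748390825, 0.0, 319.5598265615325], [0.0, 469.7695748390825, 246.97584341156568], [0.0, 0.0, 1.0]] [[0.6045164908622485, 0.7963189158421373, 0.020880530347579484], [0.5503030297809093, -0.3985171104739315, -0.7337238500099748], [-0.5759569321481814, 0.4550387861836738, -0.6791268772320412]] [-0.37525756831827906, -0.2078317988499577, 1.3403605935579006]
station [([278, 291], 0.8), ([408, 202], 0.25)]
scanner [([274, 292], 0.56)]
scanner_grip [([409, 203], 0.69), ([272, 291], 0.59)]
tray [([118, 350], 0.62)]
mat [([393, 230], 0.77)]
oil [([198, 402], 0.88)]
tin_a [([440, 220], 0.97), ([413, 238], 0.94), ([406, 203], 0.79), ([458, 192], 0.78), ([398, 272], 0.57), ([372, 297], 0.57)]
tin_a_mark [([411, 201], 0.59)]
slim_tin [([383, 220], 0.64)]
fat_tin [([387, 186], 0.76), ([410, 200], 0.28)]
top [[554.2041426281227, 0.0, 317.6204376474377], [0.0, 554.2041426281227, 235.97920026672656], [0.0, 0.0, 1.0]] [[-0.015012256163880331, -0.9998179102719678, 0.011780427168220396], [-0.987847666022294, 0.013007639136608027, -0.1548799214178461], [0.1546984838295981, -0.013962364537838511, -0.9878630631202564]] [0.06945237919476217, 0.5399911072806245, 1.5094765583627483]
station [([348, 237], 0.96)]
scanner [([369, 221], 0.63), ([200, 282], 0.25)]
scanner_grip [([367, 223], 0.76)]
tray [([465, 257], 0.92), ([206, 251], 0.66)]
mat [([468, 258], 0.66), ([226, 254], 0.58), ([234, 253], 0.39)]
oil [([446, 183], 0.63)]
tin_a [([201, 218], 0.86), ([308, 189], 0.79), ([236, 216], 0.72), ([200, 251], 0.65), ([157, 234], 0.65), ([278, 192], 0.58)]
tin_a_mark [([205, 251], 0.82)]
slim_tin [([234, 253], 0.71)]
fat_tin [([198, 281], 0.81)]
```

View pics/top0.png

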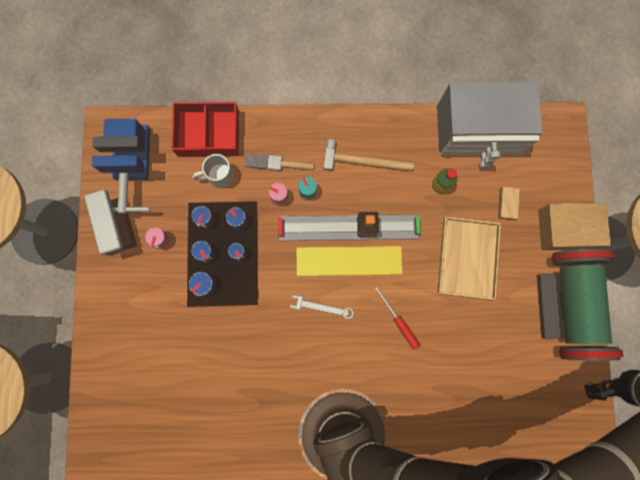

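View pics/scene0.png

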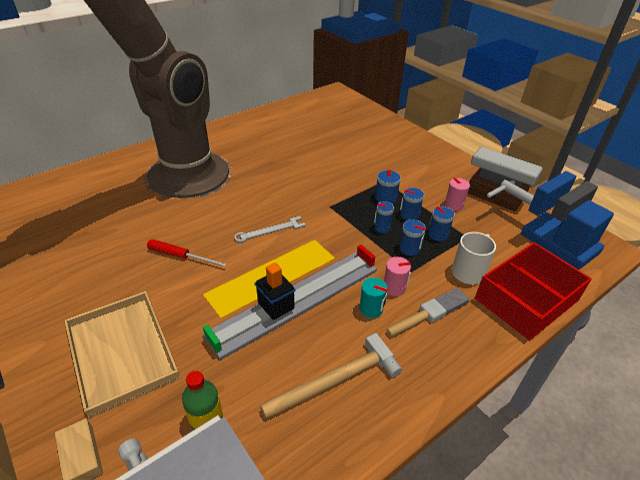

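Candidates for a medium tin, in the top view: blue at (201,218), (236,216), (201,251), (236,252, looks slim) and (201,284, looks fat). Pink at (278,192) and (155,238) and turquoise at (308,188) are out. Next I measure the diameters and the station in a rectified view.

```bash
cat > h.py <<'E'
from workcell import *
import cv2, numpy as np
def rect(c,z,x0,x1,y0,y1,s=1000):
    """rectified image of plane z; rows: x from x1 down to x0, cols: y from y1 down to y0"""
    K,R,t=c['camera_matrix'],np.array(c['R']),np.array(c['t'])
    A=np.array([[0,-1/s,x1],[-1/s,0,y1],[0,0,z],[0,0,1]])
    H=np.array(K)@np.c_[R,t]@A
    return cv2.warpPerspective(c['frame'],H,(int((y1-y0)*s),int((x1-x0)*s)),flags=cv2.INTER_CUBIC|cv2.WARP_INVERSE_MAP)
def blobs(mask,x1,y1,s=1000,amin=100):
    out=[]
    for k in cv2.findContours(mask.astype(np.uint8),cv2.RETR_EXTERNAL,cv2.CHAIN_APPROX_NONE)[0]:
        if cv2.contourArea(k)<amin: continue
        (u,v),(w,h),a=cv2.minAreaRect(k)
        out.append((round(x1-v/s,4),round(y1-u/s,4),round(w/s,4),round(h/s,4),round(a,1)))
    return out
def hsv(im): return [p.astype(int) for p in cv2.split(cv2.cvtColor(im,cv2.COLOR_RGB2HSV))]
E
python3 - <<'E'
from h import *
c=read_camera('top')
B=(0.3,0.8,-0.5,0.5)
im=rect(c,0,*B); h,s,v=hsv(im)
print('yellow',blobs((abs(h-26)<6)&(s>190)&(v>150),.8,.5,amin=3000))
im=rect(c,.042,*B); h,s,v=hsv(im)
print('green',blobs((abs(h-65)<15)&(s>150)&(v>90),.8,.5)); print('red',blobs(((h<6)|(h>174))&(s>170)&(v>90),.8,.5))
im=rect(c,.134,*B); h,s,v=hsv(im)
print('orange',blobs((abs(h-11)<4)&(s>200)&(v>180),.8,.5))
im=rect(c,.025,.3,.8,-.6,-.2); cv2.imwrite('pics/tray.png',im[:,:,::-1])
im=rect(c,.07,.42,.75,.2,.46,2000); cv2.imwrite('pics/mat.png',cv2.resize(im,(520,660))[:600,:,::-1])
h,s,v=hsv(im)
print('red stripes',blobs(((h<8)|(h>172))&(s>130)&(v>90),.75,.46,2000,30))
print('tins', blobs((abs(h-112)<14)&(s>90)&(v>50),.75,.46,2000,1000))
E
```

```text
yellow []
green []
red [(0.3085, -0.1565, 0.015, 0.025, 90.0), (0.5685, 0.167, 0.047, 0.01, 90.0), (0.7175, -0.323, 0.027, 0.026, 90.0), (0.797, 0.384, 0.006, 0.182, 90.0)]
orange []
red stripes [(0.4912, 0.2821, 0.0201, 0.0076, 63.4), (0.4911, 0.376, 0.0256, 0.008, 59.6), (0.5876, 0.3858, 0.0081, 0.0242, 10.1), (0.6069, 0.2967, 0.0278, 0.0079, 59.6)]
tins [(0.4305, 0.3828, 0.02, 0.0525, 90.0), (0.5012, 0.2883, 0.0341, 0.0363, 61.9), (0.5025, 0.3827, 0.0435, 0.047, 59.9), (0.5939, 0.2892, 0.0446, 0.0463, 68.2), (0.6007, 0.3842, 0.0464, 0.0441, 9.7)]
```

View pics/mat.png

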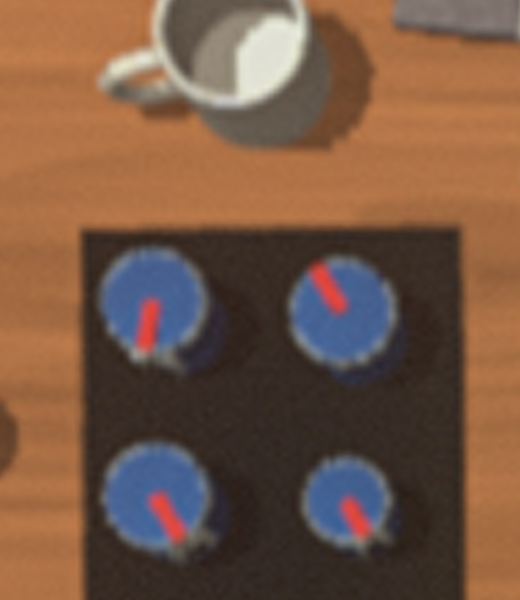

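View pics/tray.png

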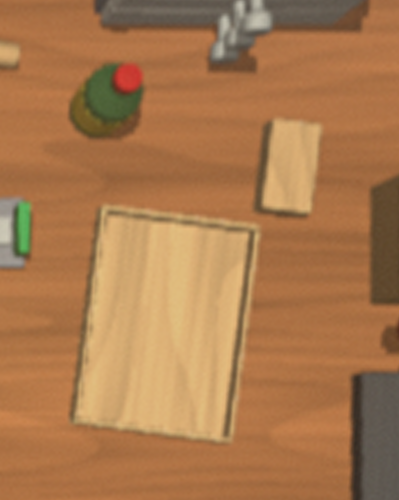

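Three medium tins (equal lid sizes): M1 (0.601,0.384), M2 (0.594,0.289) and M3 (0.5025,0.383). The crop shows slim at (348,503), clearly smaller, and the fat one lies below the crop. Tray rim corners in its picture are about (103,206), (259,227), (72,423) and (231,441).

Run:
```python
from h import *
c=read_camera('top')
print(hsv(c['frame'][260:262,340:342]),hsv(c['frame'][224:225,419:420]),hsv(c['frame'][219:221,370:371]))
B=(0.3,0.8,-0.5,0.5)
def m(z,f,a=100):
    h,s,v=hsv(rect(c,z,*B)); return blobs(f(h,s,v),.8,.5,amin=a)
print('yellow',m(0,lambda h,s,v:(abs(h-26)<6)&(s>190),2000))
print('green',m(.042,lambda h,s,v:(abs(h-62)<16)&(s>130)&(v>70)))
print('red',m(.042,lambda h,s,v:((h<6)|(h>174))&(s>170)&(v>90)))
print('orange',m(.134,lambda h,s,v:(abs(h-12)<5)&(s>215)&(v>150)))
print('tin tops',m(.07,lambda h,s,v:(abs(h-112)<14)&(s>90)&(v>50),600))
im=rect(c,.012,.4,.7,-.3,.3); cv2.imwrite('pics/st.png',im[:,:,::-1])
```

```text
[array([[26, 26],
       [26, 26]]), array([[161, 160],
       [158, 158]]), array([[225, 226],
       [226, 226]])] [array([[59]]), array([[127]]), array([[161]])] [array([[14],
       [14]]), array([[179],
       [176]]), array([[221],
       [224]])]
yellow []
green []
red [(0.308, -0.1565, 0.014, 0.025, 90.0), (0.5685, 0.167, 0.047, 0.01, 90.0), (0.7175, -0.323, 0.027, 0.026, 90.0), (0.797, 0.384, 0.006, 0.182, 90.0)]
orange []
tin tops [(0.4119, 0.3827, 0.055, 0.0568, 63.4), (0.5014, 0.2882, 0.0335, 0.0358, 61.9), (0.5025, 0.3828, 0.0432, 0.0468, 59.0), (0.5945, 0.2895, 0.045, 0.045, 90.0), (0.6005, 0.3841, 0.0464, 0.0434, 7.1)]
```

View pics/st.png

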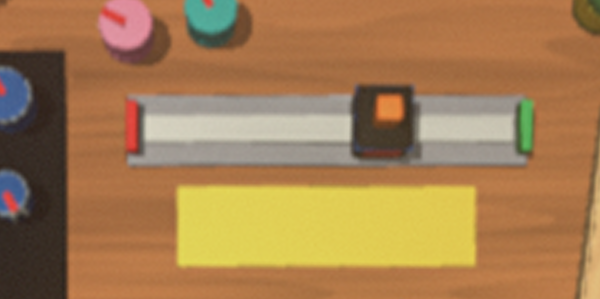

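```bash
cat > m.py <<'E'
from h import *
def top(c=None):
    c=c or read_camera('top'); B=(0.3,0.8,-0.5,0.5)
    def m(z,f,a=100):
        h,s,v=hsv(rect(c,z,*B)); return blobs(f(h,s,v),.8,.5,amin=a)
    r=dict(yellow=m(0,lambda h,s,v:(abs(h-26)<5)&(s>145)&(v>150),2000),
     green=m(.042,lambda h,s,v:(abs(h-62)<16)&(s>110)&(v>100)),
     red=[b for b in m(.042,lambda h,s,v:((h<6)|(h>174))&(s>170)&(v>90)) if b[2]*b[3]<.001 and .5<b[0]<.65],
     orange=m(.134,lambda h,s,v:(abs(h-12)<5)&(s>165)&(v>190)))
    x1,y1,S=.75,.46,2000
    im=rect(c,.07,.36,x1,-.46,y1,S); h,s,v=hsv(im)
    blue=((abs(h-112)<14)&(s>90)&(v>50)).astype(np.uint8); redm=((h<9)|(h>171))&(s>120)&(v>80)
    # lid = blue disc + red stripe
    r['tins']=[]
    n,l,st,ce=cv2.connectedComponentsWithStats(cv2.morphologyEx(blue,cv2.MORPH_CLOSE,np.ones((25,25))))
    for i in range(1,n):
        if st[i,4]<2000 or st[i,4]>15000: continue
        pts=np.argwhere(l==i)[:,::-1].astype(np.int32)
        (u,w),rad=cv2.minEnclosingCircle(cv2.convexHull(pts)); el=cv2.fitEllipse(cv2.convexHull(pts))
        u,w=el[0]
        yy,xx=np.mgrid[:im.shape[0],:im.shape[1]]; q=redm&((xx-u)**2+(yy-w)**2<(rad+4)**2)
        if q.sum()<50: yaw=None
        else: yaw=round(float(np.degrees(np.arctan2(u-xx[q].mean(),w-yy[q].mean()))),1)
        r['tins'].append((round(x1-w/S,4),round(y1-u/S,4),'d',round(2*rad/S,4),'yaw',yaw))
    return r
if __name__=='__main__':
    for k,v in top().items(): print(k,v)
E
python3 m.py
```

```text
yellow [(0.4755, -0.0265, 0.299, 0.081, -0.0)]
green [(0.569, -0.219, 0.012, 0.05, 0.0)]
red [(0.5685, 0.167, 0.047, 0.01, 90.0)]
orange [(0.57, -0.076, 0.02, 0.022, 90.0)]
tins [(0.5995, 0.3842, 'd', 0.0475, 'yaw', 171.6), (0.5947, 0.2892, 'd', 0.048, 'yaw', 30.8), (0.5022, 0.3824, 'd', 0.048, 'yaw', -149.7), (0.5003, 0.2875, 'd', 0.0375, 'yaw', -149.5), (0.4122, 0.3827, 'd', 0.058, 'yaw', 138.0)]
```

Station origin is about (0.570,−0.0265) with yaw about 0. The handle is at y=−0.076, so home is at handle y=−0.1865 and far at +0.1335. I'll move above the handle.

>>> {"op": "drive_tool", "data": {
  "series": [
    {"travel": [0.49,0.63,0],"twist": -0.18},
    {"travel": [0.49,0.63,0],"twist": -0.18},
    {"travel": [0.49,0.63,0],"twist": -0.18},
    {"travel": [0.49,0.63,0],"twist": -0.18},
    {"travel": [0.49,0.63,0],"twist": -0.18}
  ],
  "fingers": 1,
  "squeeze": 40
}}

```text
clock: 1.88
position: [0.3048, -0.4148, 0.1985]
ee_rot: [0.997, 0.081, 0.0, 0.0]
contact_force: [0.9, -1.1, 0.5]
grip_width: 0.0854
grip_force: 0.0
```

>>> {"op": "drive_tool", "data": {
  "series": [
    {"travel": [0.49,0.63,0],"twist": -0.18},
    {"travel": [0.49,0.63,0],"twist": -0.18},
    {"travel": [0.49,0.63,0],"twist": -0.18},
    {"travel": [0.49,0.63,0],"twist": -0.18},
    {"travel": [0.49,0.63,0],"twist": -0.18}
  ]
}}

```text
clock: 2.5
position: [0.4518, -0.2258, 0.1986]
ee_rot: [0.999, 0.036, 0.0, 0.0]
contact_force: [0.1, -0.5, 0.3]
grip_width: 0.0855
grip_force: 0.0
```

>>> {"op": "drive_tool", "data": {
  "series": [
    {"travel": [0.49,0.63,0],"twist": -0.18},
    {"travel": [0.49,0.63,0],"twist": -0.18},
    {"travel": [0.49,0.63,0],"twist": -0.18},
    {"travel": [0.49,0.63,0],"twist": -0.18},
    {"travel": [0,0,0],"twist": 0}
  ]
}}

```text
clock: 3.12
position: [0.5702, -0.0712, 0.1982]
ee_rot: [1.0, 0.004, 0.0, -0.001]
contact_force: [0.4, -1.8, -0.4]
grip_width: 0.0854
grip_force: 0.0
```

>>> {"op": "drive_tool", "data": {
  "series": [
    {"travel": [0,-0.08,-0.6],"twist": 0},
    {"travel": [0,0,-0.6],"twist": -0.08},
    {"travel": [0,0,-0.4],"twist": 0},
    {"travel": [0,0,0],"twist": 0}
  ]
}}

```text
clock: 3.62
position: [0.5667, -0.0815, 0.1007]
ee_rot: [1.0, -0.004, -0.002, 0.0]
contact_force: [0.3, -0.0, 0.8]
grip_width: 0.0857
grip_force: 0.0
```

>>> {"op": "drive_tool", "data": {
  "series": [
    {"travel": [0,0,0],"twist": 0},
    {"travel": [0,0,0],"twist": 0},
    {"travel": [0,0,0],"twist": 0},
    {"travel": [0,0,0],"twist": 0}
  ],
  "fingers": -1
}}

```text
clock: 4.12
position: [0.5687, -0.0806, 0.1028]
ee_rot: [1.0, -0.003, 0.0, 0.0]
contact_force: [-0.2, -0.2, -0.2]
grip_width: 0.0124
grip_force: 0.0
```

>>> {"op": "drive_tool", "data": {
  "series": [
    {"travel": [0,0,0],"twist": 0},
    {"travel": [0,-0.1,0],"twist": 0},
    {"travel": [0,-0.3,0],"twist": 0}
  ]
}}

```text
clock: 4.5
position: [0.5686, -0.1045, 0.1023]
ee_rot: [1.0, -0.002, 0.0, -0.0]
contact_force: [-1.1, 0.3, -0.5]
grip_width: 0.0002
grip_force: 0.0
```

Run:
```python
from m import *
c=read_camera('top'); s=state(); print(s['position'],s['grip_width'],s['contact_force'])
r=top(c); print(r['orange'])
cv2.imwrite('pics/a1.png',cv2.resize(c['frame'][150:300,270:470,::-1],None,fx=3,fy=3,interpolation=cv2.INTER_CUBIC))
```

```text
[ 0.56834045 -0.10895804  0.10222051] 0.0003339932164841755 [-1.04161503e-03 -3.06901263e+00 -1.63513234e-01]
[]
```

View pics/a1.png

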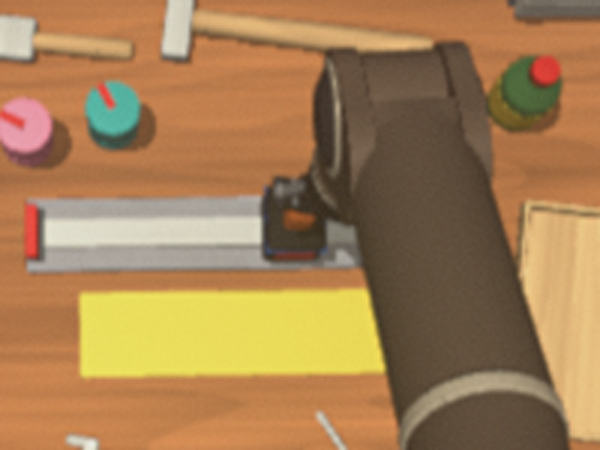

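Run:
```python
from m import *
c=read_camera('scene'); t=read_camera('top')
def proj(c,X): p=np.array(c['camera_matrix'])@(np.array(c['R'])@X+c['t']); return (p[:2]/p[2]).round(1)
s=state(); P=s['position']
for n,X in [('tcp',P),('handle',[.57,-.076,.134]),('handle low',[.57,-.076,.089]),('green',[.57,-.219,.042])]: print(n,'scene',proj(c,np.array(X)),'top',proj(t,np.array(X)))
print('scanner_grip',find_in('scanner_grip','scene')[:2],find_in('scanner_grip','top')[:2])
cv2.imwrite('pics/b1.png',cv2.resize(c['frame'][180:380,150:400,::-1],None,fx=3,fy=3,interpolation=cv2.INTER_CUBIC))
w=read_camera('wrist'); cv2.imwrite('pics/w1.png',w['frame'][:,:,::-1]); print(w['camera_matrix'],w['tool_from_camera'])
```

```text
tcp scene [259.4 285. ] top [380.1 221.7]
handle scene [272.7 267. ] top [370. 219.]
handle low scene [273.8 283.3] top [368.2 222.1]
green scene [211.  333.2] top [417.3 224.5]
scanner_grip [{'location': [274.4, 289.8], 'score': 0.92}] [{'location': [363.1, 225.3], 'score': 0.73}]
[[371.64829954   0.         322.91303258]
 [  0.         371.64829954 239.82665942]
 [  0.           0.           1.        ]] [[ 3.57039189e-04 -9.65941055e-01 -2.58761956e-01  6.44315467e-02]
 [ 9.99999801e-01  2.10465732e-04  5.94143087e-04  3.02564668e-04]
 [-5.19446676e-04 -2.58762117e-01  9.65940939e-01 -1.75752301e-01]
 [ 0.00000000e+00  0.00000000e+00  0.00000000e+00  1.00000000e+00]]
```

View pics/b1.png

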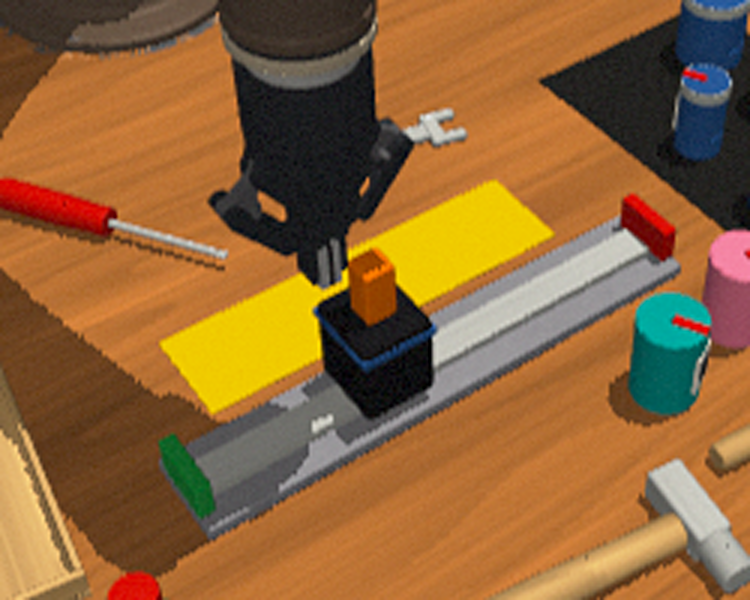

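The scene crop shows the fingers shut behind and left of the handle (fingertips at crop (318,285), handle (372,285)), so they missed it. I'll check with the wrist view.

View pics/w1.png

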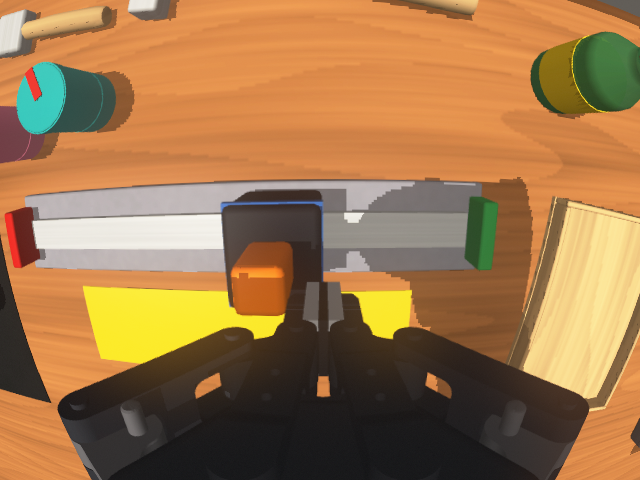

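Both the scene and wrist views put the fingertips about 30 mm above the nominal TCP, so they shut over the handle's top. I'll go back above it and grip lower; any closing at z≈0.075 clamps the post or the block.

>>> {"op": "drive_tool", "data": {
  "series": [
    {"travel": [0,0,0.6],"twist": 0},
    {"travel": [0,0.2,0.4],"twist": 0},
    {"travel": [0,0.3,0],"twist": 0},
    {"travel": [0,0,0],"twist": 0},
    {"travel": [0,0,0],"twist": 0}
  ],
  "fingers": 1
}}

```text
clock: 5.42
position: [0.5679, -0.0748, 0.1613]
ee_rot: [1.0, -0.003, -0.001, 0.0]
contact_force: [0.3, 0.1, 0.5]
grip_width: 0.085
grip_force: 0.0
```

Run:
```python
from m import *
c=read_camera('top'); s=state(); print(s['position'],s['grip_width'],s['contact_force'],s['clock'])
print(top(c)['orange'])
w=read_camera('wrist'); h,sa,v=hsv(w['frame']); mk=(abs(h-11)<6)&(sa>190)&(v>90); mk[300:]=0
print([cv2.boundingRect(k) for k in cv2.findContours(mk.astype(np.uint8),0,1)[0] if cv2.contourArea(k)>300])
s2=read_camera('scene'); cv2.imwrite('pics/c1.png',np.hstack([cv2.resize(s2['frame'][200:340,200:340],(560,560)),w['frame'][::2,::2][:, :240].repeat(1,0) if False else cv2.resize(w['frame'][180:360,260:340],(240,560))])[:,:,::-1])
```

```text
[ 0.56790446 -0.07510542  0.16128194] 0.08519065032953062 [-0.4943339   0.2971291   0.70332013] 5.475
[]
[(306, 219, 41, 51)]
```

View pics/c1.png

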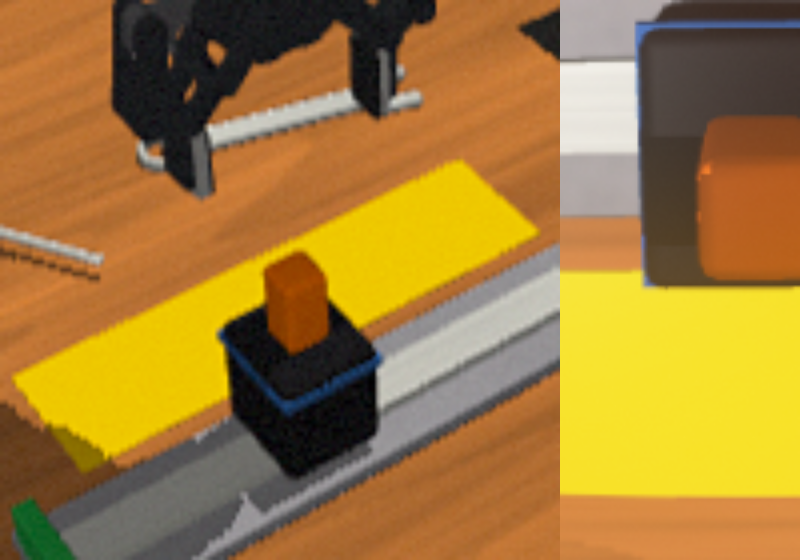

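>>> {"op": "drive_tool", "data": {
  "series": [
    {"travel": [0.03,0,-0.6],"twist": 0},
    {"travel": [0,0,-0.5],"twist": 0},
    {"travel": [0,0,-0.4],"twist": 0},
    {"travel": [0,0,0],"twist": 0}
  ]
}}

```text
clock: 6.08
position: [0.5686, -0.0749, 0.0703]
ee_rot: [1.0, -0.003, -0.002, -0.0]
contact_force: [-0.2, -0.1, -0.2]
grip_width: 0.0851
grip_force: 0.0
```

>>> {"op": "drive_tool", "data": {
  "series": [
    {"travel": [0,0,0],"twist": 0},
    {"travel": [0,0,0],"twist": 0},
    {"travel": [0,0,0],"twist": 0},
    {"travel": [0,0,0],"twist": 0},
    {"travel": [0,0,0],"twist": 0}
  ],
  "fingers": -1
}}

```text
clock: 6.7
position: [0.5708, -0.0748, 0.0732]
ee_rot: [1.0, -0.003, 0.001, 0.0]
contact_force: [-1.5, -1.4, 7.2]
grip_width: 0.0229
grip_force: 40.3
```

>>> {"op": "drive_tool", "data": {
  "series": [
    {"travel": [0,-0.2,0.03],"twist": 0},
    {"travel": [0,-0.45,0],"twist": 0},
    {"travel": [0,-0.5,0],"twist": 0},
    {"travel": [0,-0.4,0],"twist": 0},
    {"travel": [0,-0.2,0],"twist": 0}
  ]
}}

```text
clock: 7.32
position: [0.5707, -0.1811, 0.0733]
ee_rot: [1.0, -0.003, 0.0, -0.0]
contact_force: [5.3, 2.0, -7.6]
grip_width: 0.0233
grip_force: 42.3
```

>>> {"op": "drive_tool", "data": {
  "series": [
    {"travel": [0,-0.1,0],"twist": 0},
    {"travel": [0,-0.07,0],"twist": 0},
    {"travel": [0,0,0],"twist": 0}
  ]
}}

```text
clock: 7.7
position: [0.5707, -0.1872, 0.0733]
ee_rot: [1.0, -0.002, -0.0, -0.002]
contact_force: [4.0, 6.4, -7.7]
grip_width: 0.0234
grip_force: 42.3
```

Force in y is rising, so it is probably against the stop. One small push more, then release and lift.

>>> {"op": "drive_tool", "data": {
  "series": [
    {"travel": [0,-0.05,0],"twist": 0},
    {"travel": [0,-0.05,0],"twist": 0},
    {"travel": [0,0,0],"twist": 0}
  ]
}}

```text
clock: 8.07
position: [0.5707, -0.1871, 0.0733]
ee_rot: [1.0, -0.0, -0.001, -0.005]
contact_force: [1.2, 19.4, -4.3]
grip_width: 0.0229
grip_force: 43.0
```

>>> {"op": "drive_tool", "data": {
  "series": [
    {"travel": [0,0,0],"twist": 0},
    {"travel": [0,0,0],"twist": 0},
    {"travel": [0,0,0],"twist": 0},
    {"travel": [0,0,0],"twist": 0}
  ],
  "fingers": 1
}}

```text
clock: 8.57
position: [0.5702, -0.1965, 0.0742]
ee_rot: [1.0, -0.004, 0.0, 0.0]
contact_force: [0.6, 0.0, -1.0]
grip_width: 0.0856
grip_force: 0.0
```

>>> {"op": "drive_tool", "data": {
  "series": [
    {"travel": [0,0,0.7],"twist": 0},
    {"travel": [0,0,0.8],"twist": 0},
    {"travel": [0,0.3,0.5],"twist": 0},
    {"travel": [0,0.7,0],"twist": 0},
    {"travel": [0,0.8,0],"twist": 0}
  ]
}}

```text
clock: 9.2
position: [0.5704, -0.0878, 0.1948]
ee_rot: [1.0, -0.004, 0.001, 0.0]
contact_force: [0.7, 0.0, -0.5]
grip_width: 0.0854
grip_force: 0.0
```

>>> {"op": "drive_tool", "data": {
  "series": [
    {"travel": [0,0.8,0],"twist": 0.7},
    {"travel": [0,0.8,0],"twist": 0.8},
    {"travel": [0,0.8,0],"twist": 0.8},
    {"travel": [0,0.3,0],"twist": 0.8},
    {"travel": [0,0,0],"twist": 0.8}
  ]
}}

```text
clock: 9.82
position: [0.5701, 0.0766, 0.1943]
ee_rot: [0.981, 0.194, 0.0, -0.0]
contact_force: [0.7, -0.3, -0.5]
grip_width: 0.0855
grip_force: 0.0
```

```bash
python3 m.py
```

```text
yellow [(0.4765, -0.148, 0.077, 0.056, 90.0), (0.4755, 0.0725, 0.081, 0.101, 90.0)]
green []
red [(0.5685, 0.167, 0.047, 0.01, 90.0)]
orange [(0.569, -0.1865, 0.022, 0.021, 90.0)]
tins [(0.5994, 0.3842, 'd', 0.0473, 'yaw', 171.7), (0.5946, 0.2892, 'd', 0.0477, 'yaw', 30.7), (0.5022, 0.3824, 'd', 0.0479, 'yaw', -149.7), (0.5002, 0.2875, 'd', 0.0374, 'yaw', -149.5), (0.4122, 0.3828, 'd', 0.0581, 'yaw', 138.2)]
```

>>> {"op": "drive_tool", "data": {
  "series": [
    {"travel": [0.1,0.7,0],"twist": 0.5},
    {"travel": [0.1,0.8,0],"twist": 0.5},
    {"travel": [0.1,0.8,0],"twist": 0.46},
    {"travel": [0.11,0.8,-0.3],"twist": 0},
    {"travel": [0,0.44,-0.5],"twist": 0}
  ]
}}

```text
clock: 10.5
position: [0.5955, 0.2896, 0.1465]
ee_rot: [0.965, 0.262, 0.001, -0.001]
contact_force: [-0.2, -0.5, 0.1]
grip_width: 0.0854
grip_force: 0.0
```

>>> {"op": "drive_tool", "data": {
  "series": [
    {"travel": [0,0,-0.6],"twist": 0},
    {"travel": [0,0,0],"twist": 0}
  ]
}}

```text
clock: 10.75
position: [0.5933, 0.285, 0.1071]
ee_rot: [0.965, 0.261, -0.003, 0.001]
contact_force: [0.4, 0.3, -0.0]
grip_width: 0.0856
grip_force: 0.0
```

Run:
```python
from m import *
s=state(); print(s['position'],s['ee_rot'],s['clock'])
w=read_camera('wrist'); c=read_camera('scene')
cv2.imwrite('pics/d1.png',np.hstack([cv2.resize(c['frame'][130:290,340:500],(480,480)),cv2.resize(w['frame'],(320,240))[:,:].repeat(2,0)[:480]])[:,:,::-1])
```

```text
[0.59326615 0.28504792 0.10710817] [ 9.65248721e-01  2.61315966e-01 -2.85865175e-03  8.37200154e-04] 10.75
```

View pics/d1.png

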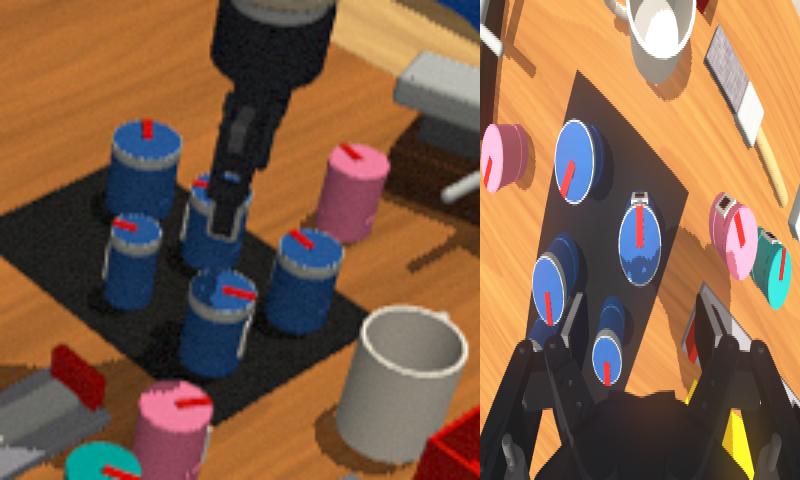

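The scene half shows the gripper straight above M2 (lid at (222,290)), and in the wrist half the lid at (640,245) is midway between the fingers. Descend and grip.

>>> {"op": "drive_tool", "data": {
  "series": [
    {"travel": [0,0.02,-0.5],"twist": 0},
    {"travel": [0,0,-0.5],"twist": 0},
    {"travel": [0,0,-0.4],"twist": 0},
    {"travel": [0,0,0],"twist": 0},
    {"travel": [0,0,0],"twist": 0}
  ]
}}

```text
clock: 11.48
position: [0.5964, 0.2882, 0.0284]
ee_rot: [0.965, 0.261, 0.001, -0.0]
contact_force: [-0.3, 1.0, 0.6]
grip_width: 0.0853
grip_force: 0.0
```

>>> {"op": "drive_tool", "data": {
  "series": [
    {"travel": [-0.02,0,-0.15],"twist": 0},
    {"travel": [0,0,-0.15],"twist": 0},
    {"travel": [0,0,0],"twist": 0}
  ]
}}

```text
clock: 11.85
position: [0.5931, 0.2874, 0.0072]
ee_rot: [0.965, 0.262, -0.001, 0.0]
contact_force: [0.2, 0.1, 0.4]
grip_width: 0.0857
grip_force: 0.0
```

>>> {"op": "drive_tool", "data": {
  "series": [
    {"travel": [0,0,0],"twist": 0},
    {"travel": [0,0,0],"twist": 0},
    {"travel": [0,0,0],"twist": 0},
    {"travel": [0,0,0],"twist": 0}
  ],
  "fingers": -1
}}

```text
clock: 12.35
position: [0.5941, 0.288, 0.0086]
ee_rot: [0.965, 0.262, 0.0, -0.0]
contact_force: [0.6, -0.1, 3.1]
grip_width: 0.0492
grip_force: 41.7
```

>>> {"op": "drive_tool", "data": {
  "series": [
    {"travel": [0,0,0.4],"twist": 0},
    {"travel": [0,0,0.7],"twist": 0},
    {"travel": [0,0,0.6],"twist": 0},
    {"travel": [-0.2,-0.67,0],"twist": -0.6},
    {"travel": [-0.2,-0.72,0],"twist": -0.6}
  ]
}}

```text
clock: 12.98
position: [0.569, 0.204, 0.1101]
ee_rot: [0.979, 0.203, 0.0, -0.0]
contact_force: [0.6, -0.4, -2.9]
grip_width: 0.0484
grip_force: 41.9
```

>>> {"op": "drive_tool", "data": {
  "series": [
    {"travel": [-0.24,-0.8,0],"twist": -0.6},
    {"travel": [-0.24,-0.8,0],"twist": -0.6},
    {"travel": [-0.24,-0.8,0],"twist": -0.6},
    {"travel": [-0.24,-0.8,0],"twist": -0.6},
    {"travel": [-0.24,-0.8,0],"twist": -0.6}
  ]
}}

```text
clock: 13.6
position: [0.4967, -0.0371, 0.1099]
ee_rot: [0.999, 0.054, -0.0, 0.0]
contact_force: [0.7, -0.1, -2.3]
grip_width: 0.0489
grip_force: 41.9
```

>>> {"op": "drive_tool", "data": {
  "series": [
    {"travel": [-0.2,-0.8,0],"twist": -0.6},
    {"travel": [-0.18,-0.72,0],"twist": -0.56},
    {"travel": [0,0,0],"twist": 0},
    {"travel": [0,0,0],"twist": 0}
  ]
}}

```text
clock: 14.1
position: [0.4748, -0.1262, 0.11]
ee_rot: [1.0, -0.003, -0.0, -0.0]
contact_force: [0.2, -0.1, -2.0]
grip_width: 0.0488
grip_force: 42.0
```

Run:
```python
from m import *
s=state(); print(s['position'],s['ee_rot'],s['clock'],s['grip_width'],s['grip_force'])
for k,v in top().items(): print(k,v)
```

```text
[ 0.47482481 -0.1261916   0.10997955] [ 9.99995711e-01 -2.91585674e-03 -9.16937105e-05 -2.58663153e-04] 14.1 0.048798828484392834 41.972259879112244
yellow [(0.4755, -0.023, 0.081, 0.292, 90.0)]
green []
red [(0.5685, 0.167, 0.047, 0.01, 90.0)]
orange []
tins [(0.5994, 0.3842, 'd', 0.0474, 'yaw', 171.7), (0.5021, 0.3824, 'd', 0.0479, 'yaw', -149.3), (0.5002, 0.2875, 'd', 0.0375, 'yaw', -149.6), (0.4122, 0.3828, 'd', 0.0581, 'yaw', 138.1)]
```

>>> {"op": "drive_tool", "data": {
  "series": [
    {"travel": [0,0,-0.6],"twist": 0},
    {"travel": [0,0,-0.6],"twist": 0},
    {"travel": [0,0,-0.35],"twist": 0},
    {"travel": [0,0,-0.1],"twist": 0},
    {"travel": [0,0,0],"twist": 0}
  ]
}}

```text
clock: 14.78
position: [0.4752, -0.1259, 0.0112]
ee_rot: [1.0, -0.002, -0.0, -0.0]
contact_force: [0.5, 0.4, -1.4]
grip_width: 0.049
grip_force: 42.0
```

>>> {"op": "drive_tool", "data": {
  "series": [
    {"travel": [0,0,-0.02],"twist": 0},
    {"travel": [0,0,0],"twist": 0}
  ]
}}

```text
clock: 15.02
position: [0.4755, -0.1269, 0.0106]
ee_rot: [1.0, -0.003, 0.001, 0.0]
contact_force: [0.3, -0.5, -2.5]
grip_width: 0.0493
grip_force: 42.0
```

>>> {"op": "drive_tool", "data": {
  "series": [
    {"travel": [0,0,-0.03],"twist": 0},
    {"travel": [0,0,0],"twist": 0}
  ]
}}

```text
clock: 15.28
position: [0.4753, -0.127, 0.0085]
ee_rot: [1.0, -0.003, 0.0, 0.0]
contact_force: [0.1, -0.2, 2.3]
grip_width: 0.0487
grip_force: 42.4
```

>>> {"op": "drive_tool", "data": {
  "series": [
    {"travel": [0,0,0],"twist": 0},
    {"travel": [0,0,0],"twist": 0},
    {"travel": [0,0,0],"twist": 0},
    {"travel": [0,0,0],"twist": 0}
  ],
  "fingers": 1
}}

```text
clock: 15.78
position: [0.4749, -0.1268, 0.0081]
ee_rot: [1.0, -0.003, -0.0, 0.0]
contact_force: [0.3, -0.2, -0.2]
grip_width: 0.0852
grip_force: 0.0
```

>>> {"op": "drive_tool", "data": {
  "series": [
    {"travel": [0,0,0.4],"twist": 0},
    {"travel": [0,0,0.6],"twist": 0},
    {"travel": [0,0,0.6],"twist": 0},
    {"travel": [0,0.6,0.4],"twist": 0.7},
    {"travel": [0,0.8,0],"twist": 0.8}
  ]
}}

```text
clock: 16.4
position: [0.4764, -0.043, 0.1301]
ee_rot: [0.997, 0.071, 0.002, 0.001]
contact_force: [0.5, 0.3, -0.1]
grip_width: 0.0857
grip_force: 0.0
```

>>> {"op": "drive_tool", "data": {
  "series": [
    {"travel": [0,0.8,0],"twist": 0.9},
    {"travel": [0,0.8,0],"twist": 0.9},
    {"travel": [0,0.8,0],"twist": 0.9},
    {"travel": [0,0.8,0],"twist": 0.5},
    {"travel": [0,0.8,0],"twist": 0.3}
  ]
}}

```text
clock: 17.02
position: [0.4748, 0.1986, 0.1282]
ee_rot: [0.97, 0.245, 0.0, 0.0]
contact_force: [0.3, -0.1, 0.0]
grip_width: 0.0852
grip_force: 0.0
```

Run:
```python
from m import *
s=state(); print(s['position'],s['ee_rot'],s['clock'],s['grip_width'],s['grip_force'])
for k,v in top().items(): print(k,v)
```

```text
[0.47483541 0.19857478 0.12815087] [9.69563490e-01 2.44839983e-01 1.17910415e-04 8.69528538e-05] 17.025 0.08515741544666858 0.0
yellow [(0.4755, -0.029, 0.081, 0.296, 90.0)]
green []
red [(0.577, 0.1675, 0.03, 0.011, 90.0)]
orange [(0.5695, -0.1865, 0.021, 0.021, 90.0)]
tins [(0.5994, 0.3843, 'd', 0.0473, 'yaw', 172.0), (0.5022, 0.3824, 'd', 0.048, 'yaw', -149.4), (0.4758, -0.1263, 'd', 0.0448, 'yaw', -1.9), (0.412, 0.3828, 'd', 0.0582, 'yaw', 137.8)]
```

>>> {"op": "drive_tool", "data": {
  "series": [
    {"travel": [0.1,0.7,0],"twist": 0},
    {"travel": [0.12,0.8,0],"twist": 0},
    {"travel": [0.12,0.8,0],"twist": 0},
    {"travel": [0.12,0.76,0],"twist": 0},
    {"travel": [0,0,-0.3],"twist": 0}
  ]
}}

```text
clock: 17.7
position: [0.5019, 0.3858, 0.1107]
ee_rot: [0.969, 0.247, 0.001, -0.002]
contact_force: [-0.2, -0.1, -0.2]
grip_width: 0.0854
grip_force: 0.0
```

>>> {"op": "drive_tool", "data": {
  "series": [
    {"travel": [0,0,-0.6],"twist": 0},
    {"travel": [0,0,-0.6],"twist": 0},
    {"travel": [0,0,-0.3],"twist": 0},
    {"travel": [0,0,-0.15],"twist": 0},
    {"travel": [0,0,0],"twist": 0}
  ]
}}

```text
clock: 18.32
position: [0.5027, 0.3807, 0.0113]
ee_rot: [0.97, 0.244, 0.0, -0.0]
contact_force: [-0.9, 0.5, 0.6]
grip_width: 0.0857
grip_force: 0.0
```

>>> {"op": "drive_tool", "data": {
  "series": [
    {"travel": [0,0,0],"twist": 0}
  ]
}}

```text
clock: 18.45
position: [0.5032, 0.3814, 0.0123]
ee_rot: [0.97, 0.244, 0.001, -0.0]
contact_force: [0.4, 0.2, 0.2]
grip_width: 0.0854
grip_force: 0.0
```

>>> {"op": "drive_tool", "data": {
  "series": [
    {"travel": [0,0,-0.04],"twist": 0},
    {"travel": [0,0,0],"twist": 0},
    {"travel": [0,0,0],"twist": 0},
    {"travel": [0,0,0],"twist": 0}
  ],
  "fingers": -1
}}

```text
clock: 18.95
position: [0.5027, 0.381, 0.0092]
ee_rot: [0.97, 0.244, 0.0, -0.0]
contact_force: [-1.3, -1.5, 5.2]
grip_width: 0.0491
grip_force: 41.1
```

>>> {"op": "drive_tool", "data": {
  "series": [
    {"travel": [0,0,0.4],"twist": 0},
    {"travel": [0,0,0.6],"twist": 0},
    {"travel": [0,0,0.7],"twist": 0},
    {"travel": [0,-0.4,0],"twist": 0.6},
    {"travel": [0,-0.4,0],"twist": 0.9}
  ]
}}

```text
clock: 19.58
position: [0.5021, 0.3321, 0.1105]
ee_rot: [0.948, 0.318, -0.0, 0.0]
contact_force: [0.2, -0.5, -3.3]
grip_width: 0.0489
grip_force: 42.8
```

>>> {"op": "drive_tool", "data": {
  "series": [
    {"travel": [0,-0.4,0],"twist": 0.9},
    {"travel": [0,-0.4,0],"twist": 0.9},
    {"travel": [0,-0.4,0],"twist": 0.9},
    {"travel": [0,-0.4,0],"twist": 0.9},
    {"travel": [0,-0.4,0],"twist": 0.9}
  ]
}}

```text
clock: 20.2
position: [0.5019, 0.2116, 0.11]
ee_rot: [0.853, 0.521, -0.001, -0.0]
contact_force: [1.2, -1.1, -3.2]
grip_width: 0.0489
grip_force: 42.8
```

>>> {"op": "drive_tool", "data": {
  "series": [
    {"travel": [-0.1,-0.4,0],"twist": 0.9},
    {"travel": [-0.1,-0.4,0],"twist": 0.9},
    {"travel": [-0.1,-0.4,0],"twist": 0.9},
    {"travel": [-0.1,-0.4,0],"twist": 0.9},
    {"travel": [-0.06,-0.4,0],"twist": 0.9}
  ]
}}

```text
clock: 20.82
position: [0.474, 0.0918, 0.1101]
ee_rot: [0.716, 0.699, -0.001, -0.0]
contact_force: [-0.1, -0.5, -4.2]
grip_width: 0.0489
grip_force: 42.7
```

>>> {"op": "drive_tool", "data": {
  "series": [
    {"travel": [0,-0.4,0],"twist": 0.9},
    {"travel": [0,-0.4,0],"twist": 0.9},
    {"travel": [0,-0.4,0],"twist": 0.9},
    {"travel": [0,-0.4,0],"twist": 0.9},
    {"travel": [0,-0.4,0],"twist": 0.9}
  ]
}}

```text
clock: 21.45
position: [0.4743, -0.0282, 0.1102]
ee_rot: [0.542, 0.841, -0.0, -0.0]
contact_force: [0.7, 0.1, -3.2]
grip_width: 0.0488
grip_force: 42.7
```

>>> {"op": "drive_tool", "data": {
  "series": [
    {"travel": [0,0,0],"twist": 0.9},
    {"travel": [0,0,0],"twist": 0.9},
    {"travel": [0,0,0],"twist": 0.9},
    {"travel": [0,0,0],"twist": 0.9},
    {"travel": [0,0,0],"twist": 0.9}
  ]
}}

```text
clock: 22.08
position: [0.4743, -0.0274, 0.1102]
ee_rot: [0.341, 0.94, -0.0, -0.0]
contact_force: [0.7, 0.7, -3.4]
grip_width: 0.0486
grip_force: 42.7
```

>>> {"op": "drive_tool", "data": {
  "series": [
    {"travel": [0,0,0],"twist": 0.9},
    {"travel": [0,0,0],"twist": 0.9},
    {"travel": [0,0,0],"twist": 0.9},
    {"travel": [0,0,0],"twist": 0.5},
    {"travel": [0,0,0],"twist": 0}
  ]
}}

```text
clock: 22.7
position: [0.4744, -0.0274, 0.1102]
ee_rot: [0.188, 0.982, 0.0, -0.001]
contact_force: [-0.5, -0.5, -3.6]
grip_width: 0.049
grip_force: 42.7
```

Run:
```python
from m import *
s=state(); q=s['ee_rot']; print(s['position'],np.degrees(2*np.arctan2(q[1],q[0])),s['clock'],s['grip_width'],s['grip_force'],s['joint_positions'][6])
for k,v in top().items(): print(k,v)
```

```text
[ 0.47437906 -0.02735506  0.11017727] 158.3226188519159 22.7 0.04895376477831457 42.658445835113525 0.6339243314441596
yellow [(0.4762, 0.0273, 0.0817, 0.192, 89.6)]
green []
red [(0.5685, 0.167, 0.047, 0.01, 90.0)]
orange [(0.5695, -0.1865, 0.021, 0.021, 90.0)]
tins [(0.5995, 0.3842, 'd', 0.0474, 'yaw', 171.5), (0.5003, 0.2875, 'd', 0.0375, 'yaw', -149.5), (0.412, 0.3827, 'd', 0.0579, 'yaw', 137.6)]
```

>>> {"op": "drive_tool", "data": {
  "series": [
    {"travel": [0.02,0,0],"twist": 0.9},
    {"travel": [0,0,-0.3],"twist": 0.9},
    {"travel": [0,0,-0.4],"twist": 0.9},
    {"travel": [0,0,-0.4],"twist": 0.67},
    {"travel": [0,0,-0.4],"twist": 0}
  ]
}}

```text
clock: 23.38
position: [0.4759, -0.0273, 0.0197]
ee_rot: [0.021, 1.0, 0.0, -0.0]
contact_force: [0.1, -1.0, -3.1]
grip_width: 0.0489
grip_force: 42.7
```

>>> {"op": "drive_tool", "data": {
  "series": [
    {"travel": [0,0,-0.13],"twist": 0},
    {"travel": [0,0,-0.03],"twist": 0},
    {"travel": [0,0,0],"twist": 0}
  ]
}}

```text
clock: 23.75
position: [0.4766, -0.0271, 0.0117]
ee_rot: [0.021, 1.0, -0.0, 0.0]
contact_force: [0.6, -0.1, -3.5]
grip_width: 0.0489
grip_force: 42.6
```

>>> {"op": "drive_tool", "data": {
  "series": [
    {"travel": [0,0,-0.05],"twist": 0},
    {"travel": [0,0,0],"twist": 0}
  ]
}}

```text
clock: 24.0
position: [0.4771, -0.0273, 0.0092]
ee_rot: [0.021, 1.0, -0.0, 0.001]
contact_force: [-1.4, -1.4, 6.0]
grip_width: 0.0486
grip_force: 43.5
```

>>> {"op": "drive_tool", "data": {
  "series": [
    {"travel": [0,0,0],"twist": 0},
    {"travel": [0,0,0],"twist": 0},
    {"travel": [0,0,0],"twist": 0},
    {"travel": [0,0,0],"twist": 0}
  ],
  "fingers": 1
}}

```text
clock: 24.5
position: [0.4761, -0.0272, 0.0081]
ee_rot: [0.02, 1.0, 0.0, 0.0]
contact_force: [-0.2, 0.2, 0.4]
grip_width: 0.0853
grip_force: 0.0
```

>>> {"op": "drive_tool", "data": {
  "series": [
    {"travel": [0,0,0.4],"twist": 0},
    {"travel": [0,0,0.6],"twist": 0},
    {"travel": [0,0,0.6],"twist": 0},
    {"travel": [0.15,0.5,0.4],"twist": -0.3},
    {"travel": [0.24,0.8,0],"twist": -0.3}
  ]
}}

```text
clock: 25.12
position: [0.501, 0.0499, 0.1296]
ee_rot: [0.053, 0.999, -0.0, 0.001]
contact_force: [0.6, -0.2, 0.1]
grip_width: 0.0855
grip_force: 0.0
```

>>> {"op": "drive_tool", "data": {
  "series": [
    {"travel": [0.24,0.8,0],"twist": -0.2},
    {"travel": [0.24,0.8,0],"twist": -0.2},
    {"travel": [0.24,0.8,0],"twist": 0},
    {"travel": [0.24,0.8,0],"twist": 0},
    {"travel": [0.24,0.8,0],"twist": 0}
  ]
}}

```text
clock: 25.75
position: [0.5718, 0.2922, 0.1277]
ee_rot: [0.07, 0.998, -0.0, -0.0]
contact_force: [1.2, 0.2, 0.6]
grip_width: 0.0854
grip_force: 0.0
```

Run:
```python
from m import *
s=state(); q=s['ee_rot']; print(s['position'],np.degrees(2*np.arctan2(q[1],q[0])),s['clock'],s['grip_width'],s['joint_positions'][6])
for k,v in top().items(): print(k,v)
```

```text
[0.57184345 0.29224798 0.12774745] 171.92219216185248 25.75 0.0853521959394429 0.3774099700122869
yellow []
green []
red []
orange [(0.5695, -0.186, 0.023, 0.022, 90.0)]
tins [(0.5907, 0.3882, 'd', 0.0443, 'yaw', -136.8), (0.5003, 0.2875, 'd', 0.0379, 'yaw', -149.8), (0.412, 0.3827, 'd', 0.058, 'yaw', 137.6)]
```

Run:
```python
from m import *
c=read_camera('scene')
def proj(c,X): p=np.array(c['camera_matrix'])@(np.array(c['R'])@X+c['t']); return (p[:2]/p[2]).round(1)
for n,X in [('M1',[.5995,.3842,.07]),('M2',[.4758,-.1263,.07]),('M3',[.4755,-.0265,.07]),('slim',[.5,.2875,.07]),('fat',[.412,.3827,.07])]: print(n,proj(c,np.array(X)))
im=rect(c,.07,.36,.75,-.3,.46,1500); h,s,v=hsv(im)
for b in blobs((abs(h-109)<9)&(s>150)&(v>120),.75,.46,1500,300): print(b)
cv2.imwrite('pics/e1.png',cv2.resize(c['frame'][130:300,200:500,::-1],None,fx=2.6,fy=2.6))
```

```text
M1 [442.8 212.5]
M2 [228.3 272.9]
M3 [269.4 253.1]
slim [384.7 206.2]
fat [388.3 176.3]
(0.4088, 0.3793, 0.046, 0.0525, 49.4)
(0.4763, -0.1257, 0.0447, 0.046, 90.0)
(0.5007, 0.2897, 0.0343, 0.0382, 63.4)
(0.6001, 0.3851, 0.046, 0.0445, 86.2)
```

View pics/e1.png

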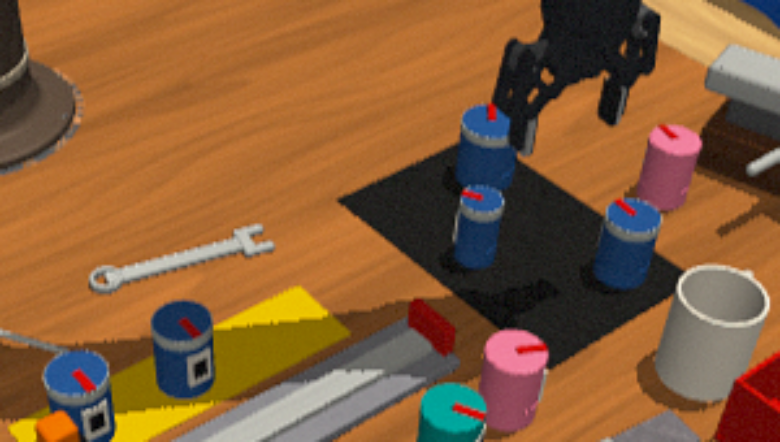

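The crop shows M1 still in its place (lid at (630,218)), and the two placed tins at (183,350) and (78,395) stand with their codes to the rail.

>>> {"op": "drive_tool", "data": {
  "series": [
    {"travel": [0.2,0.7,0],"twist": 0},
    {"travel": [0.2,0.6,0],"twist": 0},
    {"travel": [0.07,0.25,0],"twist": 0},
    {"travel": [0,0,-0.5],"twist": 0},
    {"travel": [0,0,-0.6],"twist": 0}
  ]
}}

```text
clock: 26.48
position: [0.6002, 0.3833, 0.0619]
ee_rot: [0.071, 0.998, 0.0, 0.001]
contact_force: [0.2, -0.5, -0.7]
grip_width: 0.0856
grip_force: 0.0
```

>>> {"op": "drive_tool", "data": {
  "series": [
    {"travel": [0,0,-0.5],"twist": 0},
    {"travel": [0,0,-0.25],"twist": 0},
    {"travel": [0,0,-0.1],"twist": 0},
    {"travel": [0,0,0],"twist": 0}
  ]
}}

```text
clock: 26.98
position: [0.6, 0.3839, 0.0117]
ee_rot: [0.07, 0.998, 0.0, 0.0]
contact_force: [0.0, 0.2, -1.2]
grip_width: 0.0852
grip_force: 0.0
```

>>> {"op": "drive_tool", "data": {
  "series": [
    {"travel": [0,0,0],"twist": 0},
    {"travel": [0,0,0],"twist": 0},
    {"travel": [0,0,0],"twist": 0},
    {"travel": [0,0,0],"twist": 0}
  ],
  "fingers": -1
}}

```text
clock: 27.48
position: [0.6001, 0.3841, 0.0122]
ee_rot: [0.07, 0.998, 0.0, 0.001]
contact_force: [-1.2, -1.7, 5.8]
grip_width: 0.0489
grip_force: 41.7
```

>>> {"op": "drive_tool", "data": {
  "series": [
    {"travel": [0,0,0.4],"twist": 0},
    {"travel": [0,0,0.6],"twist": 0},
    {"travel": [0,0,0.7],"twist": 0},
    {"travel": [0,0,0],"twist": -0.5},
    {"travel": [0,0,0],"twist": -0.5}
  ]
}}

```text
clock: 28.1
position: [0.5999, 0.3841, 0.1151]
ee_rot: [0.121, 0.993, 0.001, 0.001]
contact_force: [0.0, 0.2, -3.6]
grip_width: 0.0484
grip_force: 42.4
```

>>> {"op": "drive_tool", "data": {
  "series": [
    {"travel": [-0.16,-0.4,0],"twist": -0.95},
    {"travel": [-0.16,-0.4,0],"twist": -0.95},
    {"travel": [-0.16,-0.4,0],"twist": -0.95},
    {"travel": [-0.16,-0.4,0],"twist": -0.95},
    {"travel": [-0.16,-0.4,0],"twist": -0.95}
  ]
}}

```text
clock: 28.72
position: [0.5513, 0.2633, 0.1142]
ee_rot: [0.352, 0.936, 0.0, 0.0]
contact_force: [-0.2, -0.1, -3.0]
grip_width: 0.0487
grip_force: 42.4
```

>>> {"op": "drive_tool", "data": {
  "series": [
    {"travel": [-0.16,-0.4,0],"twist": -0.95},
    {"travel": [-0.16,-0.4,0],"twist": -0.95},
    {"travel": [-0.16,-0.4,0],"twist": -0.95},
    {"travel": [-0.16,-0.4,0],"twist": -0.95},
    {"travel": [-0.16,-0.4,0],"twist": -0.95}
  ]
}}

```text
clock: 29.35
position: [0.5033, 0.1434, 0.1142]
ee_rot: [0.562, 0.827, 0.0, 0.0]
contact_force: [-0.2, -1.0, -1.8]
grip_width: 0.0485
grip_force: 42.4
```

>>> {"op": "drive_tool", "data": {
  "series": [
    {"travel": [-0.16,-0.4,0],"twist": -0.95},
    {"travel": [-0.16,-0.4,0],"twist": -0.95},
    {"travel": [-0.16,-0.4,0],"twist": -0.95},
    {"travel": [0,0,0],"twist": -0.95},
    {"travel": [0,0,0],"twist": -0.95}
  ]
}}

```text
clock: 29.98
position: [0.475, 0.0718, 0.1143]
ee_rot: [0.741, 0.672, 0.0, 0.001]
contact_force: [0.8, 0.7, -2.4]
grip_width: 0.0488
grip_force: 42.5
```

>>> {"op": "drive_tool", "data": {
  "series": [
    {"travel": [0,0,0],"twist": -0.95},
    {"travel": [0,0,0],"twist": -0.95},
    {"travel": [0,0,0],"twist": -0.95},
    {"travel": [0,0,0],"twist": -0.95},
    {"travel": [0,0,0],"twist": -0.95}
  ]
}}

```text
clock: 30.6
position: [0.4749, 0.0724, 0.1142]
ee_rot: [0.878, 0.479, 0.001, 0.0]
contact_force: [0.0, 0.3, -3.2]
grip_width: 0.0484
grip_force: 42.4
```

>>> {"op": "drive_tool", "data": {
  "series": [
    {"travel": [0,0,0],"twist": -0.95},
    {"travel": [0,0,0],"twist": -0.95},
    {"travel": [0,0,0],"twist": -0.95},
    {"travel": [0,0,0],"twist": -0.95},
    {"travel": [0,0,0],"twist": -0.95}
  ]
}}

```text
clock: 31.22
position: [0.4749, 0.0725, 0.1142]
ee_rot: [0.966, 0.259, 0.001, 0.0]
contact_force: [-0.0, -0.3, -2.1]
grip_width: 0.0488
grip_force: 42.4
```

>>> {"op": "drive_tool", "data": {
  "series": [
    {"travel": [0,0,0],"twist": -0.95},
    {"travel": [0,0,0],"twist": -0.95},
    {"travel": [0,0,0],"twist": -0.95},
    {"travel": [0,0,0],"twist": -0.95},
    {"travel": [0,0,0],"twist": -0.95}
  ]
}}

```text
clock: 31.85
position: [0.4749, 0.0726, 0.1142]
ee_rot: [1.0, 0.024, 0.0, -0.0]
contact_force: [0.5, 0.3, -2.2]
grip_width: 0.0488
grip_force: 42.4
```

>>> {"op": "drive_tool", "data": {
  "series": [
    {"travel": [0,0,0],"twist": -0.45},
    {"travel": [0,0,0],"twist": 0},
    {"travel": [0,0,0],"twist": 0}
  ]
}}

```text
clock: 32.22
position: [0.4749, 0.0722, 0.1136]
ee_rot: [1.0, 0.004, 0.0, -0.0]
contact_force: [0.3, -0.7, -1.8]
grip_width: 0.0486
grip_force: 42.4
```

Run:
```python
from m import *
s=state(); q=s['ee_rot']; print(s['position'],np.degrees(2*np.arctan2(q[1],q[0])),s['clock'],s['grip_width'],s['joint_positions'][6])
for k,v in top().items(): print(k,v)
```

```text
[0.4749299  0.07216644 0.11361697] 0.42862179296981257 32.225 0.048641891201007356 -1.9864126068440595
yellow [(0.4755, -0.1265, 0.079, 0.101, 90.0)]
green []
red [(0.5685, 0.167, 0.047, 0.01, 90.0)]
orange [(0.5695, -0.1865, 0.021, 0.023, 0.0)]
tins [(0.5002, 0.2875, 'd', 0.0376, 'yaw', -149.3), (0.4754, -0.1262, 'd', 0.0459, 'yaw', -1.9), (0.4121, 0.3827, 'd', 0.058, 'yaw', 137.8)]
```

>>> {"op": "drive_tool", "data": {
  "series": [
    {"travel": [0,0,-0.5],"twist": 0},
    {"travel": [0,0,-0.6],"twist": 0},
    {"travel": [0,0,-0.45],"twist": 0},
    {"travel": [0,0,-0.1],"twist": 0},
    {"travel": [0,0,-0.02],"twist": 0}
  ]
}}

```text
clock: 32.9
position: [0.4752, 0.072, 0.0132]
ee_rot: [1.0, 0.003, 0.0, -0.0]
contact_force: [-0.6, 0.4, -3.0]
grip_width: 0.049
grip_force: 42.4
```

>>> {"op": "drive_tool", "data": {
  "series": [
    {"travel": [0,0,-0.03],"twist": 0},
    {"travel": [0,0,0],"twist": 0}
  ]
}}

```text
clock: 33.15
position: [0.476, 0.072, 0.0121]
ee_rot: [1.0, 0.003, 0.001, -0.0]
contact_force: [0.9, 0.6, 1.3]
grip_width: 0.0485
grip_force: 42.6
```

Touching down. Open, lift, clear to the side and check the strip.

>>> {"op": "drive_tool", "data": {
  "series": [
    {"travel": [0,0,0],"twist": 0},
    {"travel": [0,0,0],"twist": 0},
    {"travel": [0,0,0],"twist": 0},
    {"travel": [0,0,0],"twist": 0}
  ],
  "fingers": 1
}}

```text
clock: 33.65
position: [0.4749, 0.0718, 0.0111]
ee_rot: [1.0, 0.003, 0.0, 0.0]
contact_force: [-0.3, -0.2, -0.6]
grip_width: 0.0853
grip_force: 0.0
```

>>> {"op": "drive_tool", "data": {
  "series": [
    {"travel": [0,0,0.4],"twist": 0},
    {"travel": [0,0,0.7],"twist": 0},
    {"travel": [0,0,0.8],"twist": 0},
    {"travel": [0.4,0,0.7],"twist": 0},
    {"travel": [0.5,0.5,0.5],"twist": 0}
  ]
}}

```text
clock: 34.28
position: [0.5301, 0.0996, 0.1994]
ee_rot: [1.0, 0.001, 0.001, 0.001]
contact_force: [1.7, -0.1, 0.3]
grip_width: 0.0852
grip_force: 0.0
```

>>> {"op": "drive_tool", "data": {
  "series": [
    {"travel": [0.6,0.8,0],"twist": 0},
    {"travel": [0.1,0.8,0],"twist": 0},
    {"travel": [0,0.8,0],"twist": 0},
    {"travel": [0,0,0],"twist": 0}
  ]
}}

```text
clock: 34.78
position: [0.5692, 0.2512, 0.1967]
ee_rot: [1.0, 0.006, -0.001, -0.001]
contact_force: [-0.4, -0.5, 0.3]
grip_width: 0.0855
grip_force: 0.0
```

Run:
```python
from m import *
s=state(); q=s['ee_rot']; print(s['position'],np.degrees(2*np.arctan2(q[1],q[0])),s['clock'])
for k,v in top().items(): print(k,v)
c=read_camera('scene'); cv2.imwrite('pics/f1.png',cv2.resize(c['frame'][200:380,180:420,::-1],None,fx=3,fy=3,interpolation=cv2.INTER_CUBIC))
```

```text
[0.5691537  0.25117924 0.19669941] 0.7260215479110459 34.775
yellow [(0.4759, -0.068, 0.2183, 0.0797, 0.4)]
green []
red []
orange [(0.5695, -0.186, 0.023, 0.022, 90.0)]
tins [(0.5003, 0.2874, 'd', 0.0381, 'yaw', -150.4), (0.4757, -0.1262, 'd', 0.045, 'yaw', -1.9), (0.4755, -0.0285, 'd', 0.0443, 'yaw', 6.0), (0.4121, 0.3828, 'd', 0.0581, 'yaw', 137.9)]
```

View pics/f1.png

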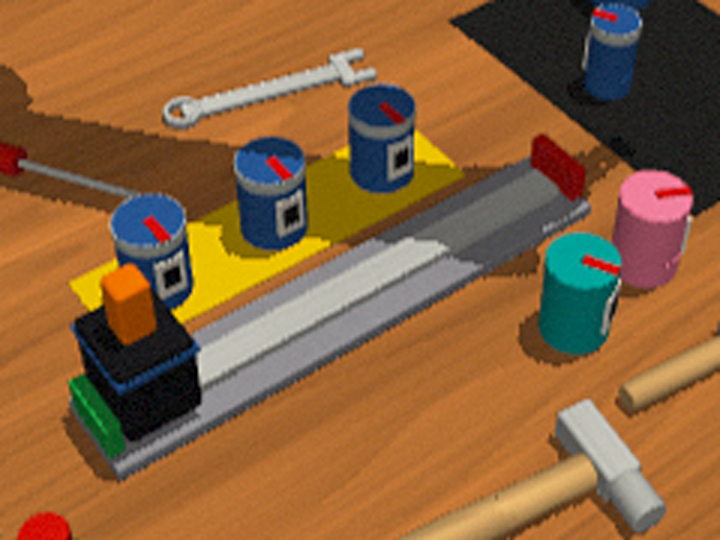

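All three stand on the strip with patches towards the rail (patches at (175,275), (290,215) and (400,158)). I'll move to the handle and re-measure yaw once the shadow is off.

>>> {"op": "drive_tool", "data": {
  "series": [
    {"travel": [0,-0.7,0],"twist": 0},
    {"travel": [0,-0.8,0],"twist": 0},
    {"travel": [0,-0.8,0],"twist": 0},
    {"travel": [0,-0.8,0],"twist": 0},
    {"travel": [0,-0.8,0],"twist": 0}
  ]
}}

```text
clock: 35.5
position: [0.5705, 0.0081, 0.1973]
ee_rot: [1.0, 0.002, 0.0, 0.001]
contact_force: [0.6, -1.0, 0.7]
grip_width: 0.0857
grip_force: 0.0
```

>>> {"op": "drive_tool", "data": {
  "series": [
    {"travel": [0,-0.8,0],"twist": -0.1},
    {"travel": [0,-0.8,0],"twist": 0},
    {"travel": [0,-0.8,0],"twist": 0},
    {"travel": [0,-0.9,0],"twist": 0},
    {"travel": [0,0,0],"twist": 0}
  ]
}}

```text
clock: 36.12
position: [0.5687, -0.1942, 0.1967]
ee_rot: [1.0, -0.007, -0.001, 0.002]
contact_force: [-0.2, 0.0, -0.5]
grip_width: 0.0854
grip_force: 0.0
```

```bash
cat > sc.py <<'E'
from m import *
def scene_yaw(c,tins):
    S=2000; out=[]
    im=rect(c,.07,.36,.75,-.46,.46,S); h,s,v=hsv(im); red=((h<9)|(h>171))&(s>120)&(v>70)
    yy,xx=np.mgrid[:im.shape[0],:im.shape[1]]
    X=.75-yy/S; Y=.46-xx/S
    for x,y in tins:
        q=red&((X-x)**2+(Y-y)**2<.03**2); p=np.c_[X[q],Y[q]]; m=p.mean(0); d=np.linalg.svd(p-m,full_matrices=False)[2][0]
        d*=np.sign(d@(m-[x,y])); out.append((m.round(4).tolist(),'stripe dir',round(float(np.degrees(np.arctan2(d[1],d[0]))),1)))
    return out
E
python3 - <<'E'
from sc import *
s=state(); q=s['ee_rot']; print(s['position'],np.degrees(2*np.arctan2(q[1],q[0])),s['clock'])
c=read_camera('scene'); t=read_camera('top'); T=[(.4757,-.1262),(.4755,-.0272),(.4755,.072)]
print(scene_yaw(c,T)); print(scene_yaw(t,T[1:]));
for k,v in top(t).items(): print(k,v)
E
```

```text
[ 0.56874004 -0.19416547  0.19668253] -0.8523216599063731 36.125
[([0.4883, -0.1249], 'stripe dir', -0.6), ([0.4863, -0.0253], 'stripe dir', -5.2), ([0.4861, 0.0743], 'stripe dir', -1.7)]
[([0.4867, -0.0273], 'stripe dir', -1.2), ([0.4859, 0.0724], 'stripe dir', 0.2)]
yellow [(0.4755, -0.027, 0.081, 0.3, 90.0)]
green []
red [(0.5685, 0.167, 0.047, 0.01, 90.0)]
orange []
tins [(0.5002, 0.2875, 'd', 0.0372, 'yaw', -149.2), (0.4758, -0.1264, 'd', 0.0448, 'yaw', -1.6), (0.4743, -0.0271, 'd', 0.0453, 'yaw', -0.8), (0.4732, 0.0725, 'd', 0.0455, 'yaw', -0.5), (0.412, 0.3828, 'd', 0.058, 'yaw', 137.9)]
```

Yaws are −1.6°, −0.8° and −0.5°, which is good. Grip the handle.

>>> {"op": "drive_tool", "data": {
  "series": [
    {"travel": [0,0.12,-0.6],"twist": 0.1},
    {"travel": [0.01,0,-0.6],"twist": 0},
    {"travel": [0,0,-0.5],"twist": 0},
    {"travel": [0,0,-0.33],"twist": 0},
    {"travel": [0,0,0],"twist": 0}
  ]
}}

```text
clock: 36.85
position: [0.5703, -0.1774, 0.0741]
ee_rot: [1.0, 0.004, -0.001, -0.001]
contact_force: [-0.2, 0.3, 0.3]
grip_width: 0.0856
grip_force: 0.0
```

>>> {"op": "drive_tool", "data": {
  "series": [
    {"travel": [0,0,0],"twist": 0},
    {"travel": [0,0,0],"twist": 0},
    {"travel": [0,0,0],"twist": 0},
    {"travel": [0,0,0],"twist": 0},
    {"travel": [0,0,0],"twist": 0}
  ],
  "fingers": -1
}}

```text
clock: 37.48
position: [0.572, -0.1796, 0.0763]
ee_rot: [1.0, 0.003, 0.001, 0.0]
contact_force: [-1.5, -2.0, 5.4]
grip_width: 0.0231
grip_force: 40.4
```

>>> {"op": "drive_tool", "data": {
  "series": [
    {"travel": [0,-0.08,0],"twist": 0},
    {"travel": [0,-0.08,0],"twist": 0},
    {"travel": [0,-0.06,0],"twist": 0},
    {"travel": [0,0,0],"twist": 0}
  ]
}}

```text
clock: 37.98
position: [0.572, -0.1872, 0.0763]
ee_rot: [1.0, 0.004, 0.0, -0.002]
contact_force: [-3.0, 11.1, 9.7]
grip_width: 0.0234
grip_force: 41.4
```

>>> {"op": "drive_tool", "data": {
  "series": [
    {"travel": [0,0.2,0],"twist": 0},
    {"travel": [0,0.4,0],"twist": 0},
    {"travel": [0,0.5,0],"twist": 0},
    {"travel": [0,0.5,0],"twist": 0},
    {"travel": [0,0.5,0],"twist": 0}
  ]
}}

```text
clock: 38.6
position: [0.5719, -0.0662, 0.0763]
ee_rot: [1.0, 0.002, 0.001, 0.001]
contact_force: [0.3, -2.8, 4.1]
grip_width: 0.023
grip_force: 40.7
```

>>> {"op": "drive_tool", "data": {
  "series": [
    {"travel": [0,0.5,0],"twist": 0},
    {"travel": [0,0.5,0],"twist": 0},
    {"travel": [0,0.5,0],"twist": 0},
    {"travel": [0,0.5,0],"twist": 0},
    {"travel": [0,0.5,0],"twist": 0}
  ]
}}

```text
clock: 39.22
position: [0.5719, 0.084, 0.0763]
ee_rot: [1.0, 0.002, 0.001, 0.0]
contact_force: [-0.6, -2.0, 5.1]
grip_width: 0.0234
grip_force: 40.8
```

>>> {"op": "drive_tool", "data": {
  "series": [
    {"travel": [0,0.35,0],"twist": 0},
    {"travel": [0,0.2,0],"twist": 0},
    {"travel": [0,0,0],"twist": 0}
  ]
}}

```text
clock: 39.6
position: [0.5719, 0.1187, 0.0763]
ee_rot: [1.0, 0.004, 0.001, -0.001]
contact_force: [-0.7, 1.6, 7.2]
grip_width: 0.0231
grip_force: 41.1
```

Expected far at y≈0.133.

>>> {"op": "drive_tool", "data": {
  "series": [
    {"travel": [0,0.15,0],"twist": 0},
    {"travel": [0,0.1,0],"twist": 0},
    {"travel": [0,0.06,0],"twist": 0},
    {"travel": [0,0,0],"twist": 0}
  ]
}}

```text
clock: 40.1
position: [0.5719, 0.1328, 0.0763]
ee_rot: [1.0, 0.002, 0.0, 0.002]
contact_force: [-3.4, -7.2, 10.3]
grip_width: 0.0231
grip_force: 41.5
```

>>> {"op": "drive_tool", "data": {
  "series": [
    {"travel": [0,0.05,0],"twist": 0},
    {"travel": [0,0.05,0],"twist": 0},
    {"travel": [0,0,0],"twist": 0}
  ]
}}

```text
clock: 40.48
position: [0.5718, 0.1328, 0.0762]
ee_rot: [1.0, 0.0, -0.001, 0.005]
contact_force: [-4.9, -22.2, 16.2]
grip_width: 0.0234
grip_force: 42.5
```

It is at the red stop. Release and lift, then turn to yaw≈82° (closing along the tray's long axis) while moving over tin M2.

>>> {"op": "drive_tool", "data": {
  "series": [
    {"travel": [0,-0.05,0],"twist": 0},
    {"travel": [0,0,0],"twist": 0},
    {"travel": [0,0,0],"twist": 0},
    {"travel": [0,0,0],"twist": 0}
  ],
  "fingers": 1
}}

```text
clock: 40.98
position: [0.5713, 0.1391, 0.0752]
ee_rot: [1.0, 0.003, -0.0, -0.0]
contact_force: [-1.0, 0.4, -0.3]
grip_width: 0.0851
grip_force: 0.0
```

>>> {"op": "drive_tool", "data": {
  "series": [
    {"travel": [0,0,0.6],"twist": 0},
    {"travel": [0,0,0.8],"twist": 0},
    {"travel": [0,0,0.7],"twist": 0},
    {"travel": [-0.1,-0.4,0],"twist": 0.7},
    {"travel": [-0.16,-0.45,0],"twist": 0.9}
  ]
}}

```text
clock: 41.6
position: [0.556, 0.0878, 0.2019]
ee_rot: [0.996, 0.085, 0.001, -0.0]
contact_force: [-0.7, -1.2, -1.1]
grip_width: 0.0854
grip_force: 0.0
```

>>> {"op": "drive_tool", "data": {
  "series": [
    {"travel": [-0.16,-0.45,0],"twist": 0.95},
    {"travel": [-0.16,-0.45,0],"twist": 0.95},
    {"travel": [-0.16,-0.45,0],"twist": 0.95},
    {"travel": [-0.16,-0.45,0],"twist": 0.95},
    {"travel": [-0.16,-0.45,0],"twist": 0.95}
  ]
}}

```text
clock: 42.22
position: [0.5076, -0.0481, 0.2013]
ee_rot: [0.949, 0.317, 0.0, -0.0]
contact_force: [-0.1, -0.1, 1.5]
grip_width: 0.0854
grip_force: 0.0
```

>>> {"op": "drive_tool", "data": {
  "series": [
    {"travel": [-0.16,-0.45,0],"twist": 0.95},
    {"travel": [-0.16,-0.45,0],"twist": 0.95},
    {"travel": [-0.16,-0.2,0],"twist": 0.95},
    {"travel": [-0.06,0,0],"twist": 0.95},
    {"travel": [0,0,0],"twist": 0.95}
  ]
}}

```text
clock: 42.85
position: [0.4752, -0.1136, 0.2013]
ee_rot: [0.848, 0.531, -0.0, 0.0]
contact_force: [1.0, 0.2, -0.3]
grip_width: 0.0854
grip_force: 0.0
```

>>> {"op": "drive_tool", "data": {
  "series": [
    {"travel": [0,0,0],"twist": 0.95},
    {"travel": [0,0,0],"twist": 0.95},
    {"travel": [0,0,0],"twist": 0.95},
    {"travel": [0,0,0],"twist": 0.4},
    {"travel": [0,0,0],"twist": 0}
  ]
}}

```text
clock: 43.48
position: [0.4756, -0.1133, 0.2013]
ee_rot: [0.752, 0.66, 0.0, -0.0]
contact_force: [-0.0, -0.3, -0.2]
grip_width: 0.085
grip_force: 0.0
```

```bash
cat > tr.py <<'E'
from m import *
def tray(c):
    K,D=c['camera_matrix'],None
    im=rect(c,.005,.3,.65,-.55,-.2,1000); return im
if __name__=='__main__':
    s=state(); q=s['ee_rot']; print(s['position'],np.degrees(2*np.arctan2(q[1],q[0])),s['clock'],s['joint_positions'][6])
    for k,v in top().items(): print(k,v)
E
python3 tr.py
```

```text
[ 0.47556659 -0.11334691  0.20128545] 82.55850167558543 43.475 -0.1316623641227466
yellow [(0.4755, -0.006, 0.081, 0.258, 90.0)]
green []
red [(0.5685, 0.1685, 0.047, 0.007, 90.0)]
orange [(0.57, 0.1335, 0.02, 0.021, 90.0)]
tins [(0.5003, 0.2875, 'd', 0.0375, 'yaw', -149.6), (0.4749, -0.1169, 'd', 0.0416, 'yaw', -49.5), (0.4742, -0.0271, 'd', 0.0457, 'yaw', -1.0), (0.4731, 0.0724, 'd', 0.0456, 'yaw', -0.3), (0.4122, 0.3828, 'd', 0.0581, 'yaw', 138.2)]
```

Run:
```python
from m import *
c=read_camera('scene'); im=rect(c,.07,.36,.75,-.5,.46,1500); h,s,v=hsv(im)
for b in blobs((abs(h-109)<9)&(s>130)&(v>60),.75,.46,1500,300): print(b)
```

```text
(0.412, 0.3837, 0.0547, 0.0553, 90.0)
(0.474, 0.073, 0.0453, 0.046, 90.0)
(0.4752, -0.0264, 0.0459, 0.0466, 77.5)
(0.4763, -0.1257, 0.046, 0.046, 90.0)
(0.4719, 0.3186, 0.0549, 0.1194, 47.4)
(0.5209, 0.0389, 0.0425, 0.0675, 34.0)
(0.5229, -0.054, 0.0462, 0.0637, 30.4)
(0.5255, -0.1455, 0.0458, 0.0597, 21.8)
(0.5424, 0.2421, 0.0362, 0.0744, 48.5)
(0.564, 0.141, 0.0653, 0.0593, 90.0)
```

>>> {"op": "drive_tool", "data": {
  "series": [
    {"travel": [0,-0.22,-0.5],"twist": 0},
    {"travel": [0,0,-0.6],"twist": 0},
    {"travel": [0,0,0],"twist": 0}
  ]
}}

```text
clock: 43.95
position: [0.4736, -0.1264, 0.1334]
ee_rot: [0.752, 0.66, -0.001, -0.002]
contact_force: [0.7, 0.4, -0.3]
grip_width: 0.0859
grip_force: 0.0
```

>>> {"op": "drive_tool", "data": {
  "series": [
    {"travel": [0.02,0,-0.6],"twist": 0},
    {"travel": [0,0,-0.6],"twist": 0},
    {"travel": [0,0,-0.5],"twist": 0},
    {"travel": [0,0,-0.3],"twist": 0},
    {"travel": [0,0,-0.05],"twist": 0}
  ]
}}

```text
clock: 44.58
position: [0.4771, -0.1266, 0.0126]
ee_rot: [0.752, 0.66, -0.0, -0.0]
contact_force: [0.5, -0.7, -0.2]
grip_width: 0.0855
grip_force: 0.0
```

>>> {"op": "drive_tool", "data": {
  "series": [
    {"travel": [0,0,0],"twist": 0},
    {"travel": [0,0,0],"twist": 0},
    {"travel": [0,0,0],"twist": 0},
    {"travel": [0,0,0],"twist": 0},
    {"travel": [0,0,0],"twist": 0}
  ],
  "fingers": -1
}}

```text
clock: 45.2
position: [0.4776, -0.127, 0.0137]
ee_rot: [0.752, 0.66, 0.0, 0.001]
contact_force: [-1.4, 1.3, 5.5]
grip_width: 0.0489
grip_force: 40.4
```

>>> {"op": "drive_tool", "data": {
  "series": [
    {"travel": [0,0,0.4],"twist": 0},
    {"travel": [0,0,0.7],"twist": 0},
    {"travel": [0,0,0.7],"twist": 0},
    {"travel": [-0.1,-0.5,0],"twist": 0},
    {"travel": [-0.14,-0.7,0],"twist": 0}
  ]
}}

```text
clock: 45.82
position: [0.463, -0.1988, 0.1219]
ee_rot: [0.751, 0.661, 0.001, 0.001]
contact_force: [0.8, -0.2, -2.0]
grip_width: 0.0487
grip_force: 42.6
```

>>> {"op": "drive_tool", "data": {
  "series": [
    {"travel": [-0.16,-0.8,0],"twist": 0},
    {"travel": [-0.16,-0.8,0],"twist": 0},
    {"travel": [-0.16,-0.8,0],"twist": 0},
    {"travel": [-0.16,-0.8,0],"twist": 0},
    {"travel": [0,0,0],"twist": 0}
  ]
}}

```text
clock: 46.45
position: [0.4215, -0.3955, 0.1204]
ee_rot: [0.754, 0.657, -0.001, 0.0]
contact_force: [0.5, 0.7, -0.3]
grip_width: 0.0487
grip_force: 42.5
```

```bash
python3 tr.py
```

```text
[ 0.42145455 -0.39550228  0.120372  ] 82.14992678013607 46.45 0.3293696304703401
yellow [(0.4755, -0.027, 0.081, 0.3, 90.0)]
green [(0.569, -0.219, 0.05, 0.012, 90.0)]
red [(0.5685, 0.1685, 0.047, 0.007, 90.0)]
orange [(0.57, 0.1335, 0.02, 0.021, 90.0)]
tins [(0.5002, 0.2874, 'd', 0.0374, 'yaw', -149.9), (0.4743, -0.0271, 'd', 0.0454, 'yaw', -0.9), (0.4732, 0.0725, 'd', 0.0457, 'yaw', -0.4), (0.4122, 0.3828, 'd', 0.0581, 'yaw', 138.2)]
```

>>> {"op": "drive_tool", "data": {
  "series": [
    {"travel": [0,0,-0.6],"twist": 0},
    {"travel": [0,0,-0.6],"twist": 0},
    {"travel": [0,0,-0.35],"twist": 0},
    {"travel": [0,0,-0.1],"twist": 0},
    {"travel": [0,0,0],"twist": 0}
  ]
}}

```text
clock: 47.12
position: [0.4245, -0.3901, 0.0218]
ee_rot: [0.751, 0.66, 0.0, 0.0]
contact_force: [-0.8, 0.3, -2.0]
grip_width: 0.0486
grip_force: 42.5
```

>>> {"op": "drive_tool", "data": {
  "series": [
    {"travel": [0,0,-0.03],"twist": 0},
    {"travel": [0,0,0],"twist": 0}
  ]
}}

```text
clock: 47.38
position: [0.4243, -0.391, 0.0202]
ee_rot: [0.752, 0.66, 0.0, 0.001]
contact_force: [-0.2, -0.4, -2.4]
grip_width: 0.0486
grip_force: 42.5
```

>>> {"op": "drive_tool", "data": {
  "series": [
    {"travel": [0,0,-0.03],"twist": 0},
    {"travel": [0,0,0],"twist": 0}
  ]
}}

```text
clock: 47.62
position: [0.4243, -0.3912, 0.0188]
ee_rot: [0.752, 0.66, -0.0, 0.001]
contact_force: [-2.4, 1.7, 5.9]
grip_width: 0.0491
grip_force: 43.3
```

>>> {"op": "drive_tool", "data": {
  "series": [
    {"travel": [0,0,0],"twist": 0},
    {"travel": [0,0,0],"twist": 0},
    {"travel": [0,0,0],"twist": 0}
  ],
  "fingers": 0.5
}}

```text
clock: 48.0
position: [0.4239, -0.3908, 0.0177]
ee_rot: [0.752, 0.66, 0.0, 0.0]
contact_force: [0.6, -0.0, 0.2]
grip_width: 0.0639
grip_force: 0.0
```

>>> {"op": "drive_tool", "data": {
  "series": [
    {"travel": [0,0,0.4],"twist": 0},
    {"travel": [0,0,0.6],"twist": 0},
    {"travel": [0,0,0.8],"twist": 0},
    {"travel": [0.07,0.5,0],"twist": 0},
    {"travel": [0.1,0.8,0],"twist": 0}
  ]
}}

```text
clock: 48.62
position: [0.4342, -0.3135, 0.1263]
ee_rot: [0.753, 0.659, 0.0, 0.001]
contact_force: [0.6, 0.5, 0.4]
grip_width: 0.0639
grip_force: 0.0
```

>>> {"op": "drive_tool", "data": {
  "series": [
    {"travel": [0.14,0.9,0],"twist": 0},
    {"travel": [0.14,0.9,0],"twist": 0},
    {"travel": [0.14,0.9,0],"twist": 0},
    {"travel": [0.14,0.9,0],"twist": 0},
    {"travel": [0.1,0.6,0],"twist": 0}
  ],
  "fingers": 1
}}

```text
clock: 49.25
position: [0.4739, -0.0581, 0.126]
ee_rot: [0.751, 0.661, 0.0, 0.0]
contact_force: [0.4, -1.3, 0.2]
grip_width: 0.0855
grip_force: 0.0
```

```bash
python3 tr.py
python3 - <<'E'
from m import *
c=read_camera('scene'); im=rect(c,.07,.36,.75,-.5,.46,1500); h,s,v=hsv(im)
for b in blobs((abs(h-109)<9)&(s>130)&(v>60),.75,.46,1500,300)[:6]: print(b)
E
```

```text
[ 0.47393221 -0.05805894  0.12595947] 82.68019246085392 49.25 -0.31664706869641157
yellow [(0.4755, 0.032, 0.081, 0.182, 90.0)]
green [(0.569, -0.2195, 0.05, 0.013, 90.0)]
red [(0.5685, 0.169, 0.047, 0.006, 90.0)]
orange [(0.57, 0.1335, 0.02, 0.021, 90.0)]
tins [(0.5003, 0.2875, 'd', 0.0372, 'yaw', -149.7), (0.4741, -0.0273, 'd', 0.0465, 'yaw', 0.1), (0.4731, 0.0724, 'd', 0.0457, 'yaw', -0.3), (0.4229, -0.3919, 'd', 0.0452, 'yaw', -2.0), (0.4121, 0.3828, 'd', 0.058, 'yaw', 137.8)]
(0.412, 0.3837, 0.0547, 0.0553, 90.0)
(0.4182, -0.3895, 0.0471, 0.0457, 45.0)
(0.474, 0.073, 0.0453, 0.046, 90.0)
(0.4751, -0.0261, 0.0465, 0.0459, 63.4)
(0.4721, -0.3907, 0.0463, 0.0612, 2.2)
(0.4719, 0.3188, 0.0548, 0.1196, 46.8)
```

M2 stands in the tray. Next is M3.

>>> {"op": "drive_tool", "data": {
  "series": [
    {"travel": [0.03,0.4,0],"twist": 0},
    {"travel": [0,0.12,-0.3],"twist": 0},
    {"travel": [0,0,-0.5],"twist": 0},
    {"travel": [0,0,-0.6],"twist": 0},
    {"travel": [0,0,-0.4],"twist": 0}
  ]
}}

```text
clock: 49.98
position: [0.4748, -0.0306, 0.0162]
ee_rot: [0.752, 0.659, -0.001, -0.0]
contact_force: [-0.2, 0.6, 0.2]
grip_width: 0.0853
grip_force: 0.0
```

>>> {"op": "drive_tool", "data": {
  "series": [
    {"travel": [0,0,-0.07],"twist": 0},
    {"travel": [0,0,0],"twist": 0}
  ]
}}

```text
clock: 50.22
position: [0.4757, -0.0299, 0.0138]
ee_rot: [0.752, 0.66, 0.0, 0.0]
contact_force: [-0.4, 0.0, 1.2]
grip_width: 0.0857
grip_force: 0.0
```

>>> {"op": "drive_tool", "data": {
  "series": [
    {"travel": [0,0,0],"twist": 0},
    {"travel": [0,0,0],"twist": 0},
    {"travel": [0,0,0],"twist": 0},
    {"travel": [0,0,0],"twist": 0},
    {"travel": [0,0,0],"twist": 0}
  ],
  "fingers": -1
}}

```text
clock: 50.85
position: [0.476, -0.0298, 0.0145]
ee_rot: [0.752, 0.66, 0.0, 0.001]
contact_force: [-1.9, -1.6, 6.2]
grip_width: 0.0486
grip_force: 40.2
```

>>> {"op": "drive_tool", "data": {
  "series": [
    {"travel": [0,0,0.4],"twist": 0},
    {"travel": [0,0,0.7],"twist": 0},
    {"travel": [0,0,0.7],"twist": 0},
    {"travel": [0.05,-0.5,0],"twist": 0},
    {"travel": [0.1,-0.84,0],"twist": 0}
  ]
}}

```text
clock: 51.48
position: [0.4849, -0.1094, 0.1226]
ee_rot: [0.75, 0.661, 0.001, 0.001]
contact_force: [1.4, -0.7, -3.4]
grip_width: 0.0487
grip_force: 43.3
```

>>> {"op": "drive_tool", "data": {
  "series": [
    {"travel": [0.1,-0.9,0],"twist": 0},
    {"travel": [0.1,-0.9,0],"twist": 0},
    {"travel": [0.1,-0.9,0],"twist": 0},
    {"travel": [0.1,-0.9,0],"twist": 0},
    {"travel": [0.1,-0.8,0],"twist": 0}
  ]
}}

```text
clock: 52.1
position: [0.5138, -0.3761, 0.1213]
ee_rot: [0.752, 0.659, -0.0, -0.0]
contact_force: [-0.3, -0.1, -3.1]
grip_width: 0.0487
grip_force: 43.3
```

>>> {"op": "drive_tool", "data": {
  "series": [
    {"travel": [0.1,-0.6,0],"twist": 0},
    {"travel": [0,0,0],"twist": 0},
    {"travel": [0,0,-0.3],"twist": 0},
    {"travel": [0,0,-0.5],"twist": 0},
    {"travel": [0,0,0],"twist": 0}
  ]
}}

```text
clock: 52.72
position: [0.5185, -0.4071, 0.0701]
ee_rot: [0.751, 0.66, -0.001, -0.003]
contact_force: [-0.5, 0.6, -3.1]
grip_width: 0.0486
grip_force: 43.1
```

>>> {"op": "drive_tool", "data": {
  "series": [
    {"travel": [0,0,-0.4],"twist": 0},
    {"travel": [0,0,-0.3],"twist": 0},
    {"travel": [0,0,0],"twist": 0},
    {"travel": [0,0,0],"twist": 0}
  ]
}}

```text
clock: 53.22
position: [0.5211, -0.41, 0.0323]
ee_rot: [0.751, 0.66, 0.0, 0.0]
contact_force: [-0.4, -0.6, -2.9]
grip_width: 0.0487
grip_force: 43.3
```

>>> {"op": "drive_tool", "data": {
  "series": [
    {"travel": [0,0,-0.12],"twist": 0},
    {"travel": [0,0,-0.07],"twist": 0},
    {"travel": [0,0,0],"twist": 0}
  ]
}}

```text
clock: 53.6
position: [0.5204, -0.41, 0.02]
ee_rot: [0.752, 0.66, -0.0, -0.0]
contact_force: [-0.7, 0.3, -2.5]
grip_width: 0.0488
grip_force: 43.2
```

>>> {"op": "drive_tool", "data": {
  "series": [
    {"travel": [0,0,-0.03],"twist": 0},
    {"travel": [0,0,0],"twist": 0}
  ]
}}

```text
clock: 53.85
position: [0.5206, -0.4101, 0.0196]
ee_rot: [0.752, 0.66, -0.0, 0.0]
contact_force: [-3.2, 1.4, 6.8]
grip_width: 0.0492
grip_force: 44.1
```

>>> {"op": "drive_tool", "data": {
  "series": [
    {"travel": [0,0,0],"twist": 0},
    {"travel": [0,0,0],"twist": 0},
    {"travel": [0,0,0],"twist": 0}
  ],
  "fingers": 0.5
}}

```text
clock: 54.22
position: [0.5207, -0.41, 0.0183]
ee_rot: [0.752, 0.66, 0.0, 0.0]
contact_force: [0.3, -0.1, 0.6]
grip_width: 0.0641
grip_force: 0.0
```

>>> {"op": "drive_tool", "data": {
  "series": [
    {"travel": [0,0,0.4],"twist": 0},
    {"travel": [0,0,0.6],"twist": 0},
    {"travel": [0,0,0.8],"twist": 0},
    {"travel": [-0.06,0.5,0],"twist": 0},
    {"travel": [-0.1,0.8,0],"twist": 0}
  ]
}}

```text
clock: 54.85
position: [0.5109, -0.3328, 0.1268]
ee_rot: [0.752, 0.659, 0.0, 0.001]
contact_force: [1.7, 0.8, 0.2]
grip_width: 0.0641
grip_force: 0.0
```

>>> {"op": "drive_tool", "data": {
  "series": [
    {"travel": [-0.1,0.9,0],"twist": 0},
    {"travel": [-0.1,0.9,0],"twist": 0},
    {"travel": [-0.1,0.9,0],"twist": 0},
    {"travel": [-0.1,0.9,0],"twist": 0},
    {"travel": [-0.1,0.9,0],"twist": 0}
  ],
  "fingers": 1
}}

```text
clock: 55.48
position: [0.4807, -0.0603, 0.1265]
ee_rot: [0.752, 0.66, 0.0, 0.0]
contact_force: [0.8, -0.8, -0.4]
grip_width: 0.0854
grip_force: 0.0
```

>>> {"op": "drive_tool", "data": {
  "series": [
    {"travel": [-0.1,0.9,0],"twist": 0},
    {"travel": [0,0.8,0],"twist": 0},
    {"travel": [0,0,0],"twist": 0}
  ]
}}

```text
clock: 55.85
position: [0.4749, 0.0444, 0.1268]
ee_rot: [0.749, 0.662, 0.001, -0.0]
contact_force: [-0.7, -0.6, -0.4]
grip_width: 0.0853
grip_force: 0.0
```

```bash
python3 tr.py
python3 - <<'E'
from m import *
c=read_camera('scene'); im=rect(c,.07,.36,.75,-.5,.46,1500); h,s,v=hsv(im)
for b in blobs((abs(h-109)<9)&(s>130)&(v>60),.75,.46,1500,300)[:7]: print(b)
E
```

```text
[0.4748509  0.04437161 0.12683916] 82.94382302986413 55.85 -0.5442301410206594
yellow [(0.4752, -0.1296, 0.0798, 0.094, 89.0), (0.4755, 0.0915, 0.081, 0.063, 90.0)]
green [(0.569, -0.219, 0.05, 0.012, 90.0)]
red [(0.5685, 0.1685, 0.047, 0.007, 90.0)]
orange [(0.5695, 0.1335, 0.021, 0.021, 90.0)]
tins [(0.5197, -0.4087, 'd', 0.0452, 'yaw', -3.7), (0.5003, 0.2875, 'd', 0.0375, 'yaw', -149.5), (0.467, 0.0802, 'd', 0.0419, 'yaw', None), (0.423, -0.3918, 'd', 0.045, 'yaw', -2.2), (0.412, 0.3827, 'd', 0.0579, 'yaw', 137.7)]
(0.412, 0.3837, 0.0547, 0.0553, 90.0)
(0.4182, -0.3895, 0.0471, 0.0457, 45.0)
(0.474, 0.073, 0.0453, 0.046, 90.0)
(0.4722, 0.3185, 0.0548, 0.1187, 46.8)
(0.4881, -0.3967, 0.054, 0.1042, 14.3)
(0.5211, 0.0387, 0.0425, 0.067, 34.0)
(0.5434, 0.2416, 0.0367, 0.0741, 47.8)
```

>>> {"op": "drive_tool", "data": {
  "series": [
    {"travel": [0,0.37,0],"twist": 0},
    {"travel": [0,0.1,-0.3],"twist": 0},
    {"travel": [0,0,-0.5],"twist": 0},
    {"travel": [0,0,-0.6],"twist": 0},
    {"travel": [0,0,-0.4],"twist": 0}
  ]
}}

```text
clock: 56.58
position: [0.4736, 0.0664, 0.0155]
ee_rot: [0.752, 0.659, -0.001, -0.001]
contact_force: [0.1, -0.9, -0.6]
grip_width: 0.0854
grip_force: 0.0
```

>>> {"op": "drive_tool", "data": {
  "series": [
    {"travel": [0,0,-0.07],"twist": 0},
    {"travel": [0,0,0],"twist": 0}
  ]
}}

```text
clock: 56.82
position: [0.4748, 0.0676, 0.0138]
ee_rot: [0.752, 0.659, -0.0, -0.0]
contact_force: [0.4, -0.3, 0.8]
grip_width: 0.0854
grip_force: 0.0
```

>>> {"op": "drive_tool", "data": {
  "series": [
    {"travel": [0,0,0],"twist": 0},
    {"travel": [0,0,0],"twist": 0},
    {"travel": [0,0,0],"twist": 0},
    {"travel": [0,0,0],"twist": 0},
    {"travel": [0,0,0],"twist": 0}
  ],
  "fingers": -1
}}

```text
clock: 57.45
position: [0.4755, 0.0682, 0.0151]
ee_rot: [0.752, 0.66, 0.001, 0.001]
contact_force: [-0.9, 0.3, 6.1]
grip_width: 0.0488
grip_force: 40.3
```

>>> {"op": "drive_tool", "data": {
  "series": [
    {"travel": [0,0,0.4],"twist": 0},
    {"travel": [0,0,0.7],"twist": 0},
    {"travel": [0,0,0.7],"twist": 0},
    {"travel": [-0.06,-0.5,0],"twist": 0},
    {"travel": [-0.1,-0.8,0],"twist": 0}
  ]
}}

```text
clock: 58.08
position: [0.4657, -0.0094, 0.1231]
ee_rot: [0.75, 0.661, 0.001, 0.001]
contact_force: [0.8, -0.1, -2.7]
grip_width: 0.0486
grip_force: 43.0
```

>>> {"op": "drive_tool", "data": {
  "series": [
    {"travel": [-0.1,-0.9,0],"twist": 0},
    {"travel": [-0.1,-0.9,0],"twist": 0},
    {"travel": [-0.1,-0.9,0],"twist": 0},
    {"travel": [-0.1,-0.9,0],"twist": 0},
    {"travel": [-0.1,-0.9,0],"twist": 0}
  ]
}}

```text
clock: 58.7
position: [0.4347, -0.2815, 0.1224]
ee_rot: [0.751, 0.66, -0.0, 0.0]
contact_force: [0.6, -0.4, -2.1]
grip_width: 0.0486
grip_force: 43.0
```

>>> {"op": "drive_tool", "data": {
  "series": [
    {"travel": [-0.08,-0.77,0],"twist": 0},
    {"travel": [0,0,0],"twist": 0},
    {"travel": [0,0,-0.3],"twist": 0},
    {"travel": [0,0,-0.5],"twist": 0},
    {"travel": [0,0,0],"twist": 0}
  ]
}}

```text
clock: 59.32
position: [0.4289, -0.3232, 0.0715]
ee_rot: [0.751, 0.661, -0.0, -0.003]
contact_force: [0.1, -0.3, -2.5]
grip_width: 0.0484
grip_force: 42.7
```

>>> {"op": "drive_tool", "data": {
  "series": [
    {"travel": [0,0,-0.4],"twist": 0},
    {"travel": [0,0,-0.3],"twist": 0},
    {"travel": [0,0,0],"twist": 0},
    {"travel": [0,0,0],"twist": 0}
  ]
}}

```text
clock: 59.82
position: [0.4311, -0.326, 0.0328]
ee_rot: [0.751, 0.66, 0.0, 0.0]
contact_force: [0.5, -0.1, -1.9]
grip_width: 0.0486
grip_force: 42.8
```

>>> {"op": "drive_tool", "data": {
  "series": [
    {"travel": [0,0,-0.12],"twist": 0},
    {"travel": [0,0,-0.07],"twist": 0},
    {"travel": [0,0,0],"twist": 0}
  ]
}}

```text
clock: 60.2
position: [0.4304, -0.3259, 0.0205]
ee_rot: [0.752, 0.66, -0.0, -0.0]
contact_force: [-0.2, -0.1, -2.5]
grip_width: 0.0485
grip_force: 42.8
```

>>> {"op": "drive_tool", "data": {
  "series": [
    {"travel": [0,0,-0.03],"twist": 0},
    {"travel": [0,0,0],"twist": 0}
  ]
}}

```text
clock: 60.45
position: [0.4305, -0.3262, 0.0201]
ee_rot: [0.752, 0.66, -0.0, 0.0]
contact_force: [-4.8, 2.1, 11.6]
grip_width: 0.0487
grip_force: 44.2
```

>>> {"op": "drive_tool", "data": {
  "series": [
    {"travel": [0,0,0],"twist": 0},
    {"travel": [0,0,0],"twist": 0},
    {"travel": [0,0,0],"twist": 0}
  ],
  "fingers": 0.5
}}

```text
clock: 60.82
position: [0.4306, -0.326, 0.0188]
ee_rot: [0.752, 0.66, 0.0, 0.0]
contact_force: [1.1, 0.5, 0.9]
grip_width: 0.0638
grip_force: 0.0
```

>>> {"op": "drive_tool", "data": {
  "series": [
    {"travel": [0,0,0.4],"twist": 0},
    {"travel": [0,0,0.7],"twist": 0},
    {"travel": [0,0,0.8],"twist": 0},
    {"travel": [0,0,0.8],"twist": 0},
    {"travel": [0,0,0.4],"twist": 0}
  ]
}}

```text
clock: 61.45
position: [0.4314, -0.3264, 0.2077]
ee_rot: [0.752, 0.66, 0.0, 0.002]
contact_force: [0.9, -0.3, 0.3]
grip_width: 0.0641
grip_force: 0.0
```

>>> {"op": "drive_tool", "data": {
  "series": [
    {"travel": [0.15,0.5,0],"twist": -0.95},
    {"travel": [0.15,0.5,0],"twist": -0.95},
    {"travel": [0.15,0.5,0],"twist": -0.95},
    {"travel": [0.15,0.5,0],"twist": -0.95},
    {"travel": [0.15,0.5,0],"twist": -0.95}
  ],
  "fingers": 1
}}

```text
clock: 62.08
position: [0.4757, -0.175, 0.2049]
ee_rot: [0.886, 0.463, 0.0, 0.0]
contact_force: [0.5, -0.3, 0.3]
grip_width: 0.0854
grip_force: 0.0
```

>>> {"op": "drive_tool", "data": {
  "series": [
    {"travel": [0.15,0.5,0],"twist": -0.95},
    {"travel": [0.15,0.5,0],"twist": -0.95},
    {"travel": [0.15,0.5,0],"twist": -0.95},
    {"travel": [0.15,0.5,0],"twist": -0.95},
    {"travel": [0.15,0.5,0],"twist": -0.95}
  ]
}}

```text
clock: 62.7
position: [0.5207, -0.025, 0.2048]
ee_rot: [0.97, 0.241, -0.0, 0.0]
contact_force: [0.4, 0.7, -0.8]
grip_width: 0.0852
grip_force: 0.0
```

>>> {"op": "drive_tool", "data": {
  "series": [
    {"travel": [0.15,0.5,0],"twist": -0.95},
    {"travel": [0.15,0.5,0],"twist": -0.95},
    {"travel": [0.15,0.5,0],"twist": -0.95},
    {"travel": [0.15,0.5,0],"twist": -0.95},
    {"travel": [0.2,0.66,0],"twist": -0.95}
  ]
}}

```text
clock: 63.32
position: [0.5688, 0.1337, 0.2047]
ee_rot: [1.0, 0.006, -0.0, 0.0]
contact_force: [0.4, -1.1, 0.3]
grip_width: 0.0853
grip_force: 0.0
```

>>> {"op": "drive_tool", "data": {
  "series": [
    {"travel": [0,0,0],"twist": -0.1},
    {"travel": [0,0,0],"twist": 0}
  ]
}}

```text
clock: 63.58
position: [0.5683, 0.133, 0.2045]
ee_rot: [1.0, 0.003, -0.0, 0.0]
contact_force: [-0.2, -0.8, 0.2]
grip_width: 0.0855
grip_force: 0.0
```

```bash
python3 tr.py
python3 - <<'E'
from m import *
c=read_camera('scene'); t=read_camera('top')
cv2.imwrite('pics/g1.png',np.hstack([cv2.resize(c['frame'][250:420,40:240],(400,340)),cv2.resize(t['frame'][165:315,350:520],(385,340))])[:,:,::-1])
E
```

```text
[0.5683006  0.13304396 0.2045449 ] 0.3822714789350313 63.575 -2.0464049587839153
yellow [(0.4755, -0.1155, 0.079, 0.123, 90.0)]
green [(0.569, -0.219, 0.012, 0.05, 0.0)]
red [(0.563, 0.1685, 0.007, 0.036, 0.0)]
orange []
tins [(0.5197, -0.4087, 'd', 0.0452, 'yaw', -3.5), (0.5002, 0.2874, 'd', 0.0376, 'yaw', -150.0), (0.4289, -0.3225, 'd', 0.0443, 'yaw', -3.9), (0.423, -0.3918, 'd', 0.0453, 'yaw', -2.2), (0.4121, 0.3828, 'd', 0.058, 'yaw', 137.8)]
```

View pics/g1.png

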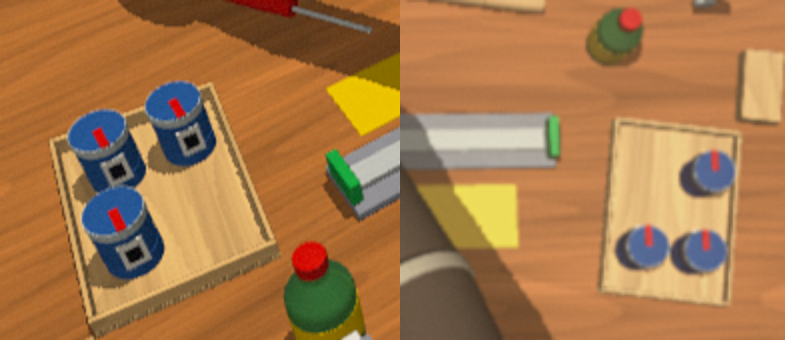

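All three tins stand upright in the tray and the oil bottle is upright. Last, the scanner goes home.

>>> {"op": "drive_tool", "data": {
  "series": [
    {"travel": [0.02,0,-0.6],"twist": 0},
    {"travel": [0,0,-0.6],"twist": 0},
    {"travel": [0,0,-0.6],"twist": 0},
    {"travel": [0,0,-0.36],"twist": 0},
    {"travel": [0,0,0],"twist": 0}
  ]
}}

```text
clock: 64.35
position: [0.5686, 0.1321, 0.0739]
ee_rot: [1.0, 0.002, -0.002, 0.001]
contact_force: [0.8, -0.4, -0.1]
grip_width: 0.0853
grip_force: 0.0
```

>>> {"op": "drive_tool", "data": {
  "series": [
    {"travel": [0,0,0],"twist": 0},
    {"travel": [0,0,0],"twist": 0},
    {"travel": [0,0,0],"twist": 0},
    {"travel": [0,0,0],"twist": 0},
    {"travel": [0,0,0],"twist": 0}
  ],
  "fingers": -1
}}

```text
clock: 64.97
position: [0.5701, 0.1329, 0.0762]
ee_rot: [1.0, 0.002, 0.0, 0.0]
contact_force: [-1.7, -3.5, 5.9]
grip_width: 0.0233
grip_force: 40.0
```

>>> {"op": "drive_tool", "data": {
  "series": [
    {"travel": [0,-0.2,0],"twist": 0},
    {"travel": [0,-0.4,0],"twist": 0},
    {"travel": [0,-0.5,0],"twist": 0},
    {"travel": [0,-0.5,0],"twist": 0},
    {"travel": [0,-0.5,0],"twist": 0}
  ]
}}

```text
clock: 65.6
position: [0.5702, 0.0069, 0.0762]
ee_rot: [1.0, 0.003, 0.001, -0.0]
contact_force: [0.5, 2.2, 3.9]
grip_width: 0.0234
grip_force: 41.0
```

>>> {"op": "drive_tool", "data": {
  "series": [
    {"travel": [0,-0.5,0],"twist": 0},
    {"travel": [0,-0.5,0],"twist": 0},
    {"travel": [0,-0.5,0],"twist": 0},
    {"travel": [0,-0.5,0],"twist": 0},
    {"travel": [0,-0.4,0],"twist": 0}
  ]
}}

```text
clock: 66.22
position: [0.5702, -0.1379, 0.0762]
ee_rot: [1.0, 0.002, 0.001, 0.0]
contact_force: [1.2, 2.0, 5.5]
grip_width: 0.023
grip_force: 40.9
```

>>> {"op": "drive_tool", "data": {
  "series": [
    {"travel": [0,-0.3,0],"twist": 0},
    {"travel": [0,-0.2,0],"twist": 0},
    {"travel": [0,0,0],"twist": 0}
  ]
}}

```text
clock: 66.6
position: [0.5703, -0.169, 0.0762]
ee_rot: [1.0, 0.002, 0.001, 0.001]
contact_force: [0.4, -1.2, 5.4]
grip_width: 0.0232
grip_force: 40.9
```

>>> {"op": "drive_tool", "data": {
  "series": [
    {"travel": [0,-0.15,0],"twist": 0},
    {"travel": [0,-0.13,0],"twist": 0},
    {"travel": [0,-0.06,0],"twist": 0},
    {"travel": [0,-0.03,0],"twist": 0},
    {"travel": [0,0,0],"twist": 0}
  ]
}}

```text
clock: 67.22
position: [0.5702, -0.1872, 0.0762]
ee_rot: [1.0, 0.003, 0.001, -0.001]
contact_force: [-0.7, 5.7, 6.7]
grip_width: 0.0231
grip_force: 41.2
```

>>> {"op": "drive_tool", "data": {
  "series": [
    {"travel": [0,-0.05,0],"twist": 0},
    {"travel": [0,0,0],"twist": 0}
  ]
}}

```text
clock: 67.47
position: [0.5702, -0.1872, 0.0762]
ee_rot: [1.0, 0.004, 0.0, -0.002]
contact_force: [-2.3, 11.9, 9.4]
grip_width: 0.0233
grip_force: 41.5
```

Home. Release, lift clear and check.

>>> {"op": "drive_tool", "data": {
  "series": [
    {"travel": [0,0.05,0],"twist": 0},
    {"travel": [0,0,0],"twist": 0},
    {"travel": [0,0,0],"twist": 0},
    {"travel": [0,0,0],"twist": 0}
  ],
  "fingers": 1
}}

```text
clock: 67.97
position: [0.5696, -0.1891, 0.0752]
ee_rot: [1.0, 0.003, -0.0, 0.0]
contact_force: [-0.1, -0.6, -0.3]
grip_width: 0.0856
grip_force: 0.0
```

>>> {"op": "drive_tool", "data": {
  "series": [
    {"travel": [0,0,0.6],"twist": 0},
    {"travel": [0,0,0.8],"twist": 0},
    {"travel": [0,0,0.7],"twist": 0},
    {"travel": [0,0.6,0],"twist": 0},
    {"travel": [0,0.8,0],"twist": 0}
  ]
}}

```text
clock: 68.6
position: [0.5699, -0.1054, 0.2019]
ee_rot: [1.0, 0.001, 0.001, 0.0]
contact_force: [1.8, 0.6, 0.7]
grip_width: 0.0853
grip_force: 0.0
```

>>> {"op": "drive_tool", "data": {
  "series": [
    {"travel": [0,0.8,0],"twist": 0},
    {"travel": [0,0.8,0],"twist": 0},
    {"travel": [0,0.8,0],"twist": 0},
    {"travel": [0,0,0],"twist": 0},
    {"travel": [0,0,0],"twist": 0}
  ]
}}

```text
clock: 69.22
position: [0.5698, 0.0388, 0.2012]
ee_rot: [1.0, 0.003, -0.0, 0.0]
contact_force: [-0.5, -0.4, -0.3]
grip_width: 0.0855
grip_force: 0.0
```

```bash
python3 tr.py; python3 -c "
from workcell import *
read_camera('scene'); print(find_in('oil','scene')[:1])"
```

```text
[0.56975268 0.03875202 0.20119971] 0.33433711701251895 69.225 -1.8941631792500353
yellow [(0.4755, 0.05, 0.081, 0.146, 90.0)]
green []
red [(0.5685, 0.167, 0.047, 0.01, 90.0)]
orange [(0.5691, -0.1865, 0.0229, 0.022, 86.2)]
tins [(0.5197, -0.4087, 'd', 0.0452, 'yaw', -3.7), (0.5003, 0.2875, 'd', 0.0372, 'yaw', -149.7), (0.429, -0.3224, 'd', 0.0447, 'yaw', -4.5), (0.423, -0.3918, 'd', 0.0455, 'yaw', -2.5), (0.4121, 0.3828, 'd', 0.058, 'yaw', 137.9)]
[{'location': [100.9, 364.1], 'score': 0.66}]
```

```bash
python3 -c "
from workcell import *
print(sign_off())"
```

```text
the job is handed in; nothing more can be done
None
```

The job is handed in: the three medium tins were scanned with the scanner run to the red stop, now stand upright in the tray, and the scanner is back home at the green stop; the slim and fat tins were not moved and the oil bottle was last seen standing.

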